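# Ready the catering carrier for the road

### The arm

A 6-joint arm with a two-finger parallel gripper is mounted at the origin on a cart in front of the work surface, level with it; the furniture and walls round the work are solid. World frame = base frame: x ahead of the robot, y to its left, z up, the work surface at z = 0. Lengths are in m, angles in rad, forces in N, time in s.
With the tool pointing down it reaches from about 0.325 to 0.775 m from the base axis. Payload 5.5 kg.
Tool frame: the origin (TCP) lies between the finger pads; the fingertips stand 8 mm ahead of it and the grasp point (between the pads) lies 11 mm behind it (tcp_to_tips is the distance from the TCP to the fingertips, in m); z points along the fingers, y is the direction in which the jaws open and shut (so a half turn about z gives the same grasp; the last joint's range is limited). The gripper opens to 88 mm and grips with 3 to 60 N. Pads are 20 mm wide; open, the fingers measure 115 mm over their backs; the gripper's body (75 mm by 178 mm) begins 61 mm behind the grasp point.
Start: joints at [1.163, 0.091, 1.231, -0, 1.82, -0.057], TCP at [0.206, 0.563, 0.231] pointing down, gripper open.
Joint ranges: [-2.87, 2.87], [-0.86, 2.18], [0.17, 2.46], [-1.51, 4.65], [0.06, 2.69], [-2.65, 2.65]. Speed limits (rad/s): [2.57, 2.57, 3.01, 3.14, 3.14, 3.14].

### API

Orientations are given as a unit quaternion [w, x, y, z].
In Python, from bench import * gives the robot as it stands. Calls block until the motion is done:
- move_to(position, orientation): joint-space move of the TCP to a pose.
- move_l(position, speed=0.15, orientation=None): straight line of the TCP; orientation=None keeps the orientation; speed is the mean speed in m/s.
- movej(angles): joint-space move.
- gripper_open() and close(): open the fingers fully, or close them until they stop; the grip force is fixed at half the most.
- hold(seconds).
- inverse_kinematics(position, orientation): joint angles nearest the present ones, or None.
- state(): the state.
- get_image(name): name is "scene" or "top"; returns a dict with "frame" (420x560x3 uint8, blue, green, red), "depth" (420x560 float32, m along the optical axis (not along the pixel's ray), 0 where there is no reading), "camera_matrix" (3x3 intrinsics, pixels), "k1" (the pictures are not rectified: a ray, as slopes to the right and down, at radius r is drawn at 1 + k1 r^2 times it, then the intrinsics apply), "view" (4x4, takes a point from world to camera coordinates). Camera axes: x right, y up, looking along -z (the intrinsics and any distortion apply to the point x, -y, -z); pixel columns grow to the right and rows downward; lengths in m; the calibration is good to about 2 mm. A picture is of the moment at which its call begins.
A pose or a line that the arm cannot do raises IKError and nothing moves.
- job_done(): hands the job in, once; it reports no verdict.
The state is a dict: "time": time; "joint_pos": joint angles; "dq": joint speeds; "joint_torque": joint torques, N m; "ee_pos": TCP position; "ee_rot": TCP orientation; "ft_force": force on the tool from outside, world axes, zero at the start; "moment": the same for the moment, N m; "finger_gap": finger opening in m.
Only numpy, scipy, OpenCV 4.12 (cv2) and the standard library are available. Lean on these libraries where they do the work, as an engineer would, in place of code of your own. Each camera call takes 0.05 s, during which the arm holds its last target.

### The job

Get the catering carrier ready to travel: stand each of the washed serving utensils lying on the worktop just in front of the carrier (tongs, spatula, as many as there are) in the carrier's open utensil cups, handle end down and working end up, at most one to a cup. Take the carrier's lift-off gate out of the draining rack, lower it with both hinge sockets over the two upright hinge pins of the carrier, and shut it against its stop. With the gate shut, slide the transport lock all the way home so that its bolt passes through the loop on top of the gate, and leave the timer, the order pad and the sauce cup where they are.

Things in the scene. Friction and masses are not known exactly. Their poses are not given: they have to be found in the camera images.
- carrier: open stainless crate 166 x 374 mm, walls 100 mm high, fixed on the worktop. Origin on the worktop under its middle; own x from its open front (robot side) to its back wall, y to the left along the front, z up. The gate closes the front at x -65 mm, y +126 to -124, between the hinge post (left, 125 mm high) and the jamb post (right, 36 x 72 mm, 131 high, y -130 to -202), which carries the lock
- cup_left (a point): centre of the mouth of the left utensil cup: upright square steel cup fixed in the carrier, mouth 87 mm above the worktop, floor at 8 mm, inside 58 mm (carrier y) x 36 mm (carrier x), walls 3 mm; leaning on the rim is fine. Three like cups stand side by side, 90 mm apart along y, their centres 100 mm behind the gate's plane; free above; crate walls beside and behind are 100 mm high
- cup_middle (a point): the same point of the middle utensil cup
- cup_right (a point): the same point of the right utensil cup
- pintle_low (a point): lower hinge pin of the carrier: on its axis at its foot, 23 mm above the worktop, where its bracket carries the gate's lower socket. The pin is upright, 9 mm thick, 18 mm tall, the top 6 mm tapering to 3 mm thickness
- pintle_top (a point): upper hinge pin, alike, on the same vertical axis, foot 93 mm above the worktop. Its bracket, 6 mm thick, lies just under the foot, so the gate must be brought in from the front held 20 to 40 mm above its seat (lower socket between the brackets), then lowered
- gate: lift-off gate: steel leaf 250 mm wide, 120 high, 12 thick, 0.3 to 0.5 kg, standing on its lower edge in the draining rack at the left front. Origin on the hinge axis, level with the leaf's lower edge; z up; x the leaf's normal; leaf at own y -14 to -264 mm, x +-6. Hung and shut, its axes match the carrier's and its lower edge is 11 mm above the worktop. Centre of mass near y -137
- gate_top (a point): middle of the gate's top edge (own y -139 mm, z 120 mm): pinch the leaf there across its 12 mm. The rack is fixed, its floor 12 mm above the worktop, wire uprights reach 60 mm with 17 mm between them: lift the gate at least 60 mm to clear it
- gate_end (a point): top corner of the gate's free (right) end, mid-thickness (own y -264 mm, z 120). On the pins the gate turns freely; ajar, this end stands out towards the robot (negative yaw); swung shut it meets a stop on the jamb 2.5 mm behind the flush position. Hang it slightly ajar and push it shut, or lower it flush (6 mm free at this end)
- socket_low (a point): lower hinge socket of the gate: centre of the lower mouth of a tube, 13 mm bore (2 mm play round the pin), 21 mm outside, 18 mm long, on the gate's hinge axis 12 mm above its lower edge. Seated when it coincides with pintle_low
- socket_top (a point): upper hinge socket, alike, 82 mm above the gate's lower edge. Seated when it coincides with pintle_top
- gate_loop (a point): middle of the opening of the flat-bar loop on top of the gate near its free end (own y -245 mm, z 133): opening 22 mm wide and 26 mm high, loop 12 mm broad, its top 31 mm above the gate's top edge. The lock's bolt passes through it
- transport_lock (a joint): position of the transport lock in m: near 0 drawn back (as found), 0.042 home at its end stop. Grows as the grip slides along carrier +y (left, towards the gate); its round bolt, 10 mm thick, then passes over the gate's top edge through the loop, which it enters only with the gate shut. Friction about 1.5 N, no spring: it stays where it is left
- lock_grip (a point): middle of the lock's grip, 7 mm under its top: upright black tab 20 mm (carrier x) x 14 mm (carrier y), reaching from 147 to 183 mm above the worktop, over two low guide rails (top at 149 mm) on the jamb post. Moves with the lock
- spatula: spatula, dark green handle, black shaft, dull purple blade, 310 mm long, 80 g. Origin: middle of the underside; own x from the handle's end (-155 mm) to the blade's end (+155). Handle x -155 to -30, 24 mm wide, 16 thick; shaft 12 wide; blade from x +66, 52 wide. Flat on the worktop before the carrier, handle pointing away from the robot and to its left. May be absent
- spatula_foot (a point): end of the spatula's handle, mid-thickness (own x -155 mm, z 8 mm)
- tongs_a: serving tongs, steel, one stiff piece (arms do not close): 210 mm long, 51 wide over both arms, 23 thick lying, 90 g. Origin: middle of the underside; own x runs from the bent closed end (handle end, x -100 mm) to the open jaws (+110), y across the arms, z up as they lie. Flat on the worktop before the carrier, bent end pointing away from the robot and to its left. May be absent
- tongs_a_foot (a point): bent end of these tongs, mid-thickness (own x -100 mm, z 11.5 mm)
- tongs_b: the same kind: serving tongs, steel, one stiff piece (arms do not close): 210 mm long, 51 wide over both arms, 23 thick lying, 90 g. Origin: middle of the underside; own x runs from the bent closed end (handle end, x -100 mm) to the open jaws (+110), y across the arms, z up as they lie. Flat on the worktop before the carrier, bent end pointing away from the robot and to its left. May be absent
- tongs_b_foot (a point): bent end of these tongs, mid-thickness (own x -100 mm, z 11.5 mm)
- timer: bystander: white kitchen timer 66 x 60 x 20 mm, near the front edge at the left; origin under its middle. Not to be moved
- order_pad: bystander: order pad 82 x 60 x 12 mm, near the front edge at the right, beyond the sauce cup; origin under its middle. Not to be moved
- sauce_cup: bystander: small clear portion cup with sauce, 66 mm across, 36 high, in front of the scale; origin under its middle. Not to be moved

How it is judged:
On the way, in this order (a step that is already met when the one before it is completed fails the run):
1. the gate hangs on both hinge pins and is shut, with the transport lock still drawn back (distance between socket_low and pintle_low below 0.007 m and distance between socket_top and pintle_top below 0.007 m and angle between the x axis of gate and the x axis of carrier, either way round below 0.06 rad and angle between gate's own z axis and vertical below 0.08 rad and value of joint transport_lock below 0.016 m), for 0.2 s.
2. the transport lock is slid home with the gate hung and shut (distance between socket_low and pintle_low below 0.007 m and distance between socket_top and pintle_top below 0.007 m and angle between the x axis of gate and the x axis of carrier, either way round below 0.06 rad and angle between gate's own z axis and vertical below 0.08 rad and value of joint transport_lock above 0.038 m), for 0.2 s.
At the end, for the whole second after the job is handed in: Each utensil present stands in a cup of its own: handle end down inside it, under 35 mm above the worktop, leaning < 0.65 rad, at rest; both sockets within 7 mm of the pintle feet; gate shut within 0.06 rad; transport lock over 0.038; timer, pad and sauce cup not moved over 40 mm (all of step 2 and x of spatula_foot in the frame of carrier between 0.012 and 0.058 m and (y of spatula_foot in the frame of carrier between -0.123 and -0.055 m or y of spatula_foot in the frame of carrier between -0.033 and 0.035 m or y of spatula_foot in the frame of carrier between 0.057 and 0.125 m) and z of each of spatula_foot, tongs_a_foot, tongs_b_foot in the frame of carrier below 0.035 m and angle between each of spatula, tongs_a, tongs_b's own x axis and vertical below 0.65 rad and linear speed of each of spatula, tongs_a, tongs_b below 0.03 m/s and x of tongs_a_foot in the frame of carrier between 0.012 and 0.058 m and (y of tongs_a_foot in the frame of carrier between -0.123 and -0.055 m or y of tongs_a_foot in the frame of carrier between -0.033 and 0.035 m or y of tongs_a_foot in the frame of carrier between 0.057 and 0.125 m) and x of tongs_b_foot in the frame of carrier between 0.012 and 0.058 m and (y of tongs_b_foot in the frame of carrier between -0.123 and -0.055 m or y of tongs_b_foot in the frame of carrier between -0.033 and 0.035 m or y of tongs_b_foot in the frame of carrier between 0.057 and 0.125 m) and horizontal distance between spatula_foot and tongs_a_foot above 0.03 m and horizontal distance between each of spatula_foot, tongs_a_foot and tongs_b_foot above 0.03 m); the robot touches nothing.
It fails at once if the timer is moved more than 40 mm (distance of timer from where it was at the start of the episode above 0.04 m).
It fails at once if the order pad is moved more than 40 mm (distance of order_pad from where it was at the start of the episode above 0.04 m).
It fails at once if the sauce cup is moved more than 40 mm (distance of sauce_cup from where it was at the start of the episode above 0.04 m).
Of spatula, tongs_a, tongs_b only 2 to 3 are there at a start; the rules pass over those that are not, and their reading is None.
At some moment in a run one of spatula, tongs_a, tongs_b may be knocked a few centimetres aside while the robot is not near it.
It also fails if it takes over 210 s, if anything falls off the work surface, if the arm or the gripper's body presses on something with over 40 N, if the wrist force passes 120 N, or if a joint passes its speed limit or range.

## Working session

There is one attempt and no reset: what is moved stays moved. The work goes in short steps, each a Python script; the robot and the scene stay as the last script left them, time stands still between calls to the robot, and variables do not carry over. Pictures are saved under pics/ and viewed, and the job is handed in when it is done.

```bash
ls; mkdir -p pics; python3 - <<'E'
from bench import *
import cv2,numpy as np
s=state();print({k:np.round(v,3) for k,v in s.items()})
for n in("scene","top"):
    d=get_image(n);cv2.imwrite(f"pics/{n}0.png",d["frame"]);print(n,d["camera_matrix"],d["k1"],np.round(d["view"],4),d["depth"].min(),d["depth"].max())
    np.savez(f"{n}0.npz",**d)
E
```

```text
pics
{'time': np.float64(0.0), 'joint_pos': array([ 1.163,  0.092,  1.232, -0.   ,  1.82 , -0.057]), 'dq': array([-0.001, -0.001,  0.002,  0.002,  0.   ,  0.001]), 'joint_torque': array([-1.0000e-03, -4.4645e+01, -4.0644e+01,  7.0000e-02,  2.9000e-02,
       -0.0000e+00]), 'ee_pos': array([0.206, 0.563, 0.23 ]), 'ee_rot': array([-0.   ,  0.175,  0.985, -0.001]), 'ft_force': array([ 0.705, -0.18 ,  0.149]), 'moment': array([ 0.003, -0.025,  0.001]), 'finger_gap': np.float64(0.088)}
scene [[402.07249976   0.         279.18412548]
 [  0.         402.07249976 204.3003703 ]
 [  0.           0.           1.        ]] -0.019172635095983874 [[-0.9061 -0.423  -0.0052  0.4472]
 [ 0.3221 -0.6979  0.6397 -0.2069]
 [-0.2742  0.578   0.7686 -1.1488]
 [ 0.      0.      0.      1.    ]] 0.0 3.066783
top [[505.94596995   0.         269.55235062]
 [  0.         505.94596995 219.00963583]
 [  0.           0.           1.        ]] -0.033775980108757396 [[ 0.0172 -0.9998 -0.0037  0.017 ]
 [ 0.9975  0.0169  0.068  -0.4992]
 [-0.0679 -0.0048  0.9977 -1.7446]
 [ 0.      0.      0.      1.    ]] 0.0 2.7067862
```

View pics/scene0.png

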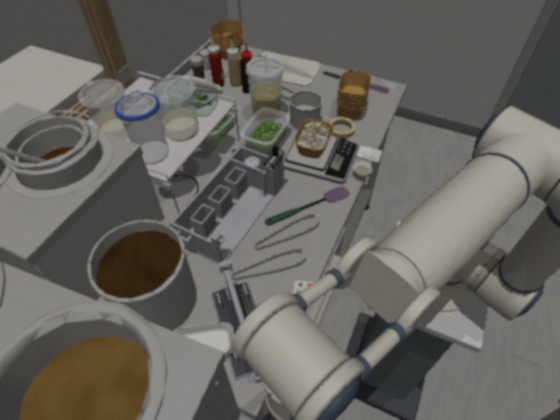

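View pics/top0.png

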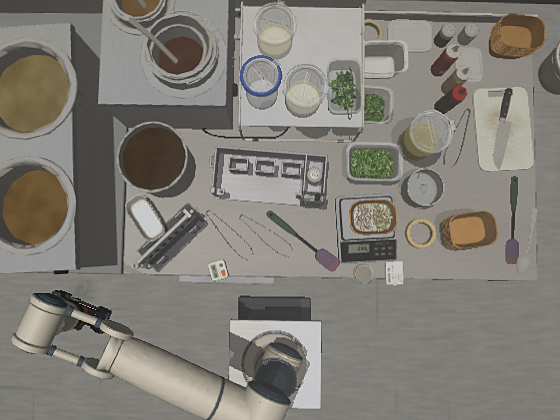

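```bash
cat > v.py <<'E'
import cv2,numpy as np
from scipy.spatial.transform import Rotation as R
def load(n):
    return dict(np.load(n+".npz"))
def ray(d,u,v):
    K=d["camera_matrix"];k=float(d["k1"]);V=d["view"]
    p=np.array([(u-K[0,2])/K[0,0],(v-K[1,2])/K[1,1]]);q=p.copy()
    for _ in range(20): q=p/(1+k*(q@q))
    c=np.array([q[0],-q[1],-1.0]);Rm=V[:3,:3]
    return -Rm.T@V[:3,3], Rm.T@c
def plane(d,u,v,z):
    o,r=ray(d,u,v);return o+r*(z-o[2])/r[2]
def dep(d,u,v,D=None):
    if D is None:D=d["depth"][int(round(v)),int(round(u))]
    o,r=ray(d,u,v);return o+r*D
def proj(d,P):
    P=np.atleast_2d(P);V=d["view"];K=d["camera_matrix"];k=float(d["k1"])
    c=P@V[:3,:3].T+V[:3,3];q=np.c_[c[:,0],-c[:,1]]/-c[:,2:3]
    q=q*(1+k*(q**2).sum(1,keepdims=True));return q*[K[0,0],K[1,1]]+[K[0,2],K[1,2]]
def tri(l):
    A=0;b=0
    for d,u,v in l:
        o,r=ray(d,u,v);r=r/np.linalg.norm(r);M=np.eye(3)-np.outer(r,r);A=A+M;b=b+M@o
    x=np.linalg.solve(A,b)
    res=[np.linalg.norm((np.eye(3)-np.outer(r,r)/(r@r))@(x-o)) for o,r in (ray(*m) for m in l)]
    return x,np.array(res)
def cloud(d):
    h,w=d["depth"].shape;K=d["camera_matrix"];k=float(d["k1"]);V=d["view"]
    u,v=np.meshgrid(np.arange(w),np.arange(h));p=np.stack([(u-K[0,2])/K[0,0],(v-K[1,2])/K[1,1]],-1);q=p.copy()
    for _ in range(20): q=p/(1+k*(q**2).sum(-1,keepdims=True))
    D=d["depth"];c=np.stack([q[...,0]*D,-q[...,1]*D,-D],-1)
    return (c-V[:3,3])@V[:3,:3]
def crop(d,u0,v0,u1,v1,s,out):
    f=cv2.resize(d["frame"][v0:v1,u0:u1],None,fx=s,fy=s,interpolation=cv2.INTER_CUBIC)
    for u in range(u0//20*20+20,u1,20):cv2.putText(f,str(u),(int((u-u0+.5)*s)-10,9),0,.33,(0,0,255),1);cv2.line(f,(int((u-u0+.5)*s),11),(int((u-u0+.5)*s),16),(0,0,255),1)
    for v in range(v0//20*20+20,v1,20):cv2.putText(f,str(v),(0,int((v-v0+.5)*s)+4),0,.33,(0,0,255),1)
    cv2.imwrite(out,f)
E
python3 - <<'E'
from v import *
t=load("top0");s=load("scene0")
crop(t,120,140,350,285,3.4,"pics/t_crop.png")
crop(t,205,140,335,215,6,"pics/t_car.png")
crop(s,165,130,365,280,4,"pics/s_car.png")
crop(s,190,240,340,340,5,"pics/s_util.png")
E
```

```text
(no output)
```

View pics/t_crop.png

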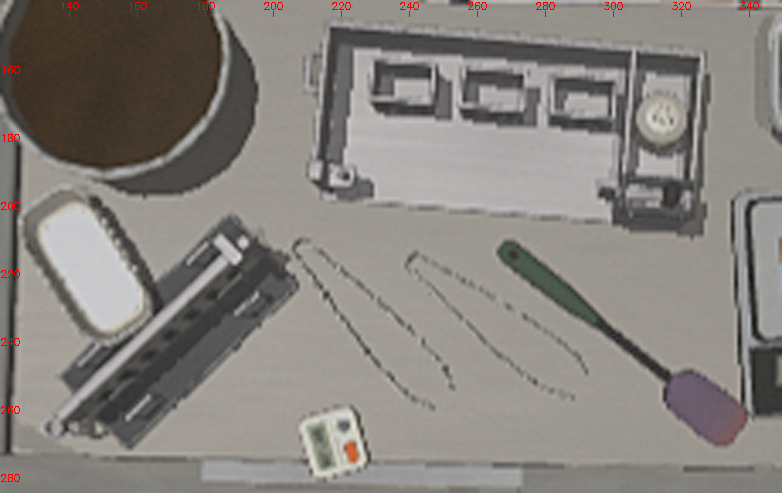

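View pics/t_car.png

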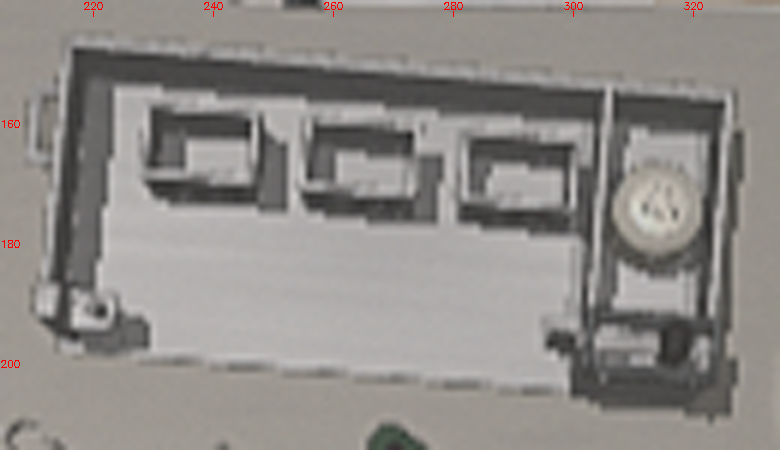

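View pics/s_car.png

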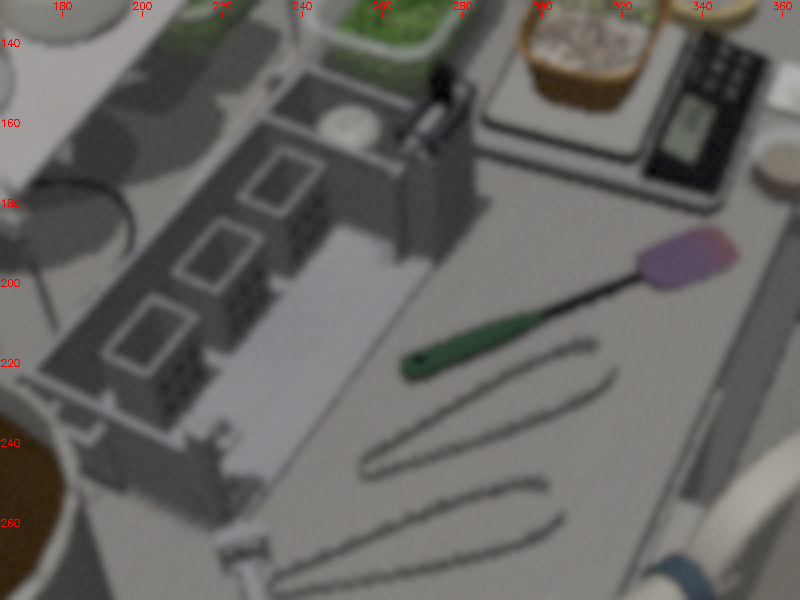

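View pics/s_util.png

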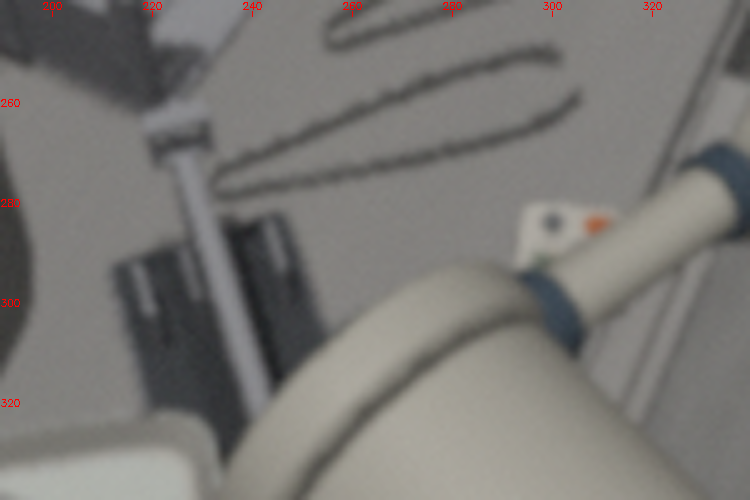

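```bash
python3 - <<'E'
from v import *
t=load("top0");s=load("scene0")
for n,d in(("t",t),("s",s)):
    c=cloud(d);z=c[...,2]
    tb=(np.abs(z)<.02)&(c[...,0]>.3)&(c[...,0]<.6)&(np.abs(c[...,1])<.2);print(n,"table z",np.median(z[tb]),z[tb].std(),tb.sum())
    m=np.clip((z+0.02)/0.25,0,1)*255;m[d["depth"]==0]=0
    f=cv2.applyColorMap(m.astype(np.uint8),cv2.COLORMAP_JET)
    d2=dict(frame=f)
    if n=="t":crop(d2,120,140,350,285,3.4,"pics/t_z.png")
    else:crop(d2,165,130,365,280,4,"pics/s_z.png")
E
```

```text
t table z 0.0011477887964407684 0.005722345565977255 9211
s table z -0.0005191827090902714 0.005346046332873676 9313
```

View pics/t_z.png

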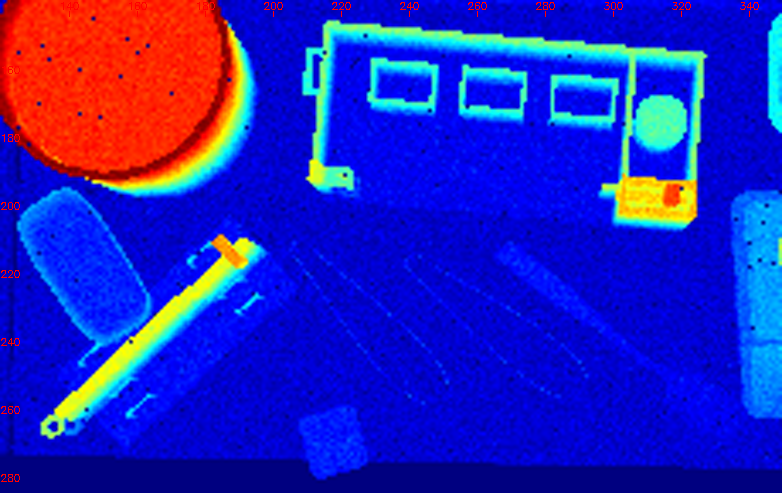

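View pics/s_z.png

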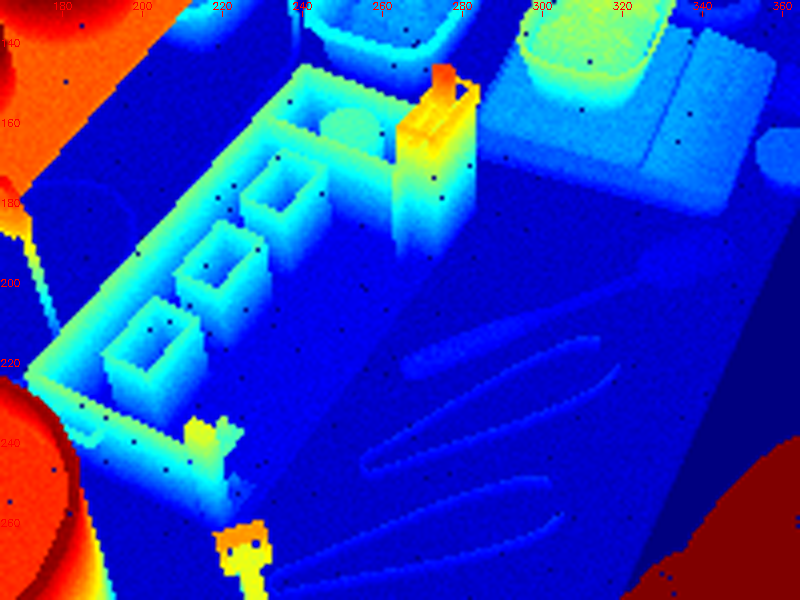

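```bash
cat > meas.py <<'E'
from v import *
def rimcentres(d,z0=.087,lo=.078,hi=.097,box=None):
    c=cloud(d);z=c[...,2]
    m=((z>lo)&(z<hi)&(c[...,0]>.5)&(c[...,0]<.75)&(c[...,1]>-.15)&(c[...,1]<.22)).astype(np.uint8)
    n,l,st,ce=cv2.connectedComponentsWithStats(m,connectivity=8)
    out=[]
    for i in range(1,n):
        if st[i,4]<25: continue
        v,u=np.nonzero(l==i)
        P=np.array([plane(d,a,b,z0)[:2] for a,b in zip(u,v)])
        r=cv2.minAreaRect(P.astype(np.float32)*1000)
        out.append((np.round(r[0],1),np.round(r[1],1),round(r[2],1),st[i,4]))
    return out
E
python3 - <<'E'
from meas import *
t=load("top0");s=load("scene0")
for d in(t,s):
    for o in rimcentres(d):print(o)
    print()
    # wall/pin/post points
    c=cloud(d);z=c[...,2]
for (u,v,h) in [(220.5,191.3,.111),(216.5,147,.1),(327,155.5,.1),(318,197,.183),(300,204,.131)]:
    print(u,v,h,plane(t,u,v,h).round(4))
E
```

```text
(array([717.1, -11.3]), array([70.7,  7.3]), 86.8, np.int32(25))
(array([678.2, 135. ]), array([64.8, 44.4]), 86.1, np.int32(86))
(array([672.2,  44.2]), array([63.4, 44.1]), 86.1, np.int32(68))
(array([665.7, -45.8]), array([44.2, 64. ]), 0.9, np.int32(91))
(array([ 644.9, -121.8]), array([47.5, 47.2]), 1.0, np.int32(173))
(array([583.4, 196.9]), array([30.5, 20.1]), 83.8, np.int32(37))

(array([ 710.9, -131.6]), array([51.2, 13. ]), 87.9, np.int32(33))
(array([ 644.9, -123.5]), array([42.7, 54.7]), 85.9, np.int32(126))
(array([664.3,  53.9]), array([301.8, 131.2]), 85.6, np.int32(513))
(array([552.9, -97.3]), array([88.4, 33.4]), 61.5, np.int32(85))
(array([672.8,  49.5]), array([69.7, 47.7]), 87.4, np.int32(137))
(array([678.2, 138.6]), array([68. , 48.9]), 84.9, np.int32(149))
(array([674.2, 218.8]), array([ 14. , 128.2]), 85.5, np.int32(110))
(array([581.9, 201.4]), array([15.9, 40.6]), 4.6, np.int32(40))

220.5 191.3 0.111 [0.5816 0.189  0.111 ]
216.5 147 0.1 [0.7322 0.2072 0.1   ]
327 155.5 0.1 [ 0.7095 -0.1635  0.1   ]
318 197 0.183 [ 0.5598 -0.1273  0.183 ]
300 204 0.131 [ 0.5418 -0.0735  0.131 ]
```

```bash
cat >> meas.py <<'E'
CY=-0.069
CO=np.array([.6371,.0453,0])
def RC(): return R.from_euler('z',CY).as_matrix()
def car(p): return CO+RC()@np.array(p)
def overlay(d,pts,box,s,out):
    u0,v0,u1,v1=box
    f=cv2.resize(d["frame"][v0:v1,u0:u1],None,fx=s,fy=s,interpolation=cv2.INTER_CUBIC)
    for P in pts:
        q=[((a-[u0,v0]+.5)*s*16).astype(int) for a in proj(d,np.array(P))]
        for a,b in zip(q,q[1:]):cv2.line(f,tuple(int(x) for x in a),tuple(int(x) for x in b),(0,0,255),1,cv2.LINE_AA,4)
    cv2.imwrite(out,f)
def carlines():
    L=[]
    L.append([car((83,187,.1*1000) if 0 else (x,y,.1)) for x,y in((-.083,.187),(.083,.187),(.083,-.187),(-.06,-.187))])
    for y in(.091,.001,-.089):
        for hx,hy in((.018,.029),):
            L.append([car((.035+a*hx,y+b*hy,.087)) for a,b in((1,1),(1,-1),(-1,-1),(-1,1),(1,1))])
    L.append([car((-.065,.14,.111)),car((-.065,.14,.093))])
    L.append([car((-.083,-.130,.131)),car((-.083,-.202,.131)),car((-.047,-.202,.131)),car((-.047,-.130,.131)),car((-.083,-.130,.131))])
    return L
E
python3 - <<'E'
from meas import *
t=load("top0");s=load("scene0")
overlay(t,carlines(),(205,140,335,215),6,"pics/o_t.png")
overlay(s,carlines(),(165,135,295,265),4.6,"pics/o_s.png")
E
```

```text
(no output)
```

View pics/o_t.png

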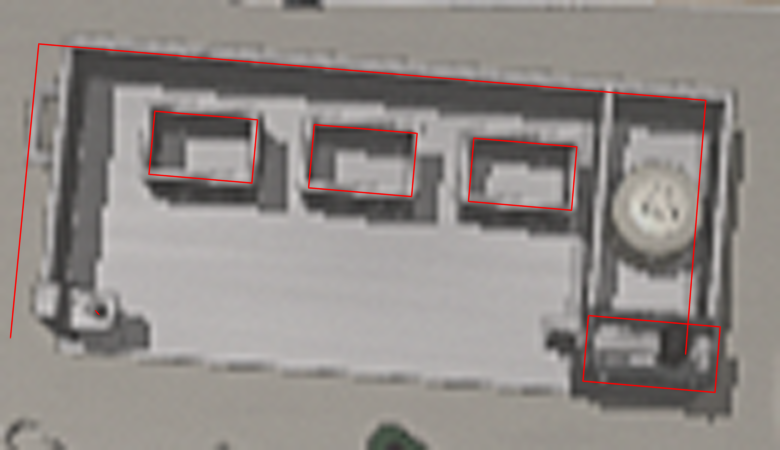

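View pics/o_s.png

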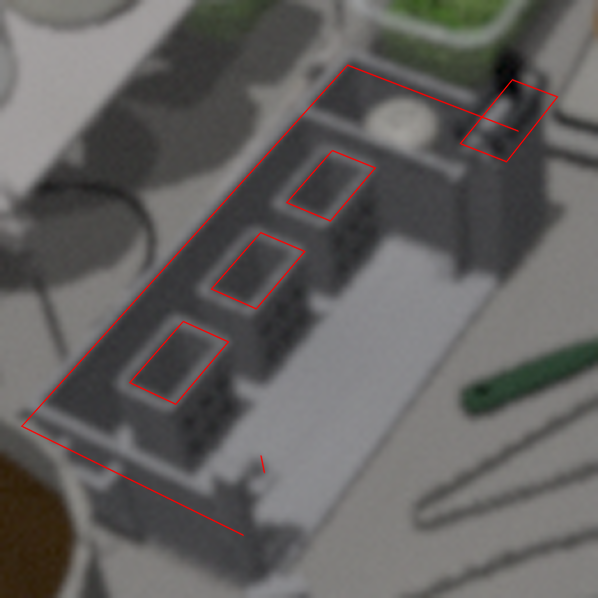

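```bash
python3 - <<'E'
from meas import *
t=load("top0");s=load("scene0")
c=cloud(t);z=c[...,2]
x,y=c[...,0],c[...,1]
reg=(x>.3)&(x<.6)&(y>.23)&(y<.52)
m=reg&(z>.115)&(z<.148)
v,u=np.nonzero(m)
print("leaf n",len(u),"median z",np.median(z[m]))
P=np.array([plane(t,a,b,.132)[:2] for a,b in zip(u,v)])
# iterative line fit
vx,vy,x0,y0=cv2.fitLine(P.astype(np.float32),cv2.DIST_HUBER,0,.001,.001).ravel()
dirn=np.array([vx,vy]);dirn*=np.sign(dirn[0])
off=(P-[x0,y0])@np.array([-dirn[1],dirn[0]]);al=(P-[x0,y0])@dirn
k=abs(off)<.012
print("dir",dirn,np.degrees(np.arctan2(dirn[1],dirn[0])),"pt",x0,y0,"along",al[k].min(),al[k].max(),np.percentile(al[k],[1,99]))
for a in(al[k].min(),al[k].max()):print(np.array([x0,y0])+a*dirn)
m2=reg&(z>.150)&(z<.18);v,u=np.nonzero(m2)
Q=np.array([plane(t,a,b,.163)[:2] for a,b in zip(u,v)]);print("loop",len(Q),Q.mean(0),np.median(z[m2]),cv2.minAreaRect(Q.astype(np.float32)*1000))
crop(t,125,200,205,275,9,"pics/t_gate.png")
c=cloud(s);z=c[...,2]
crop(s,200,240,270,330,6.5,"pics/s_gate.png")
E
```

```text
leaf n 382 median z 0.1307101723666736
dir [ 0.71080476 -0.70338935] -44.69957 pt 0.4201894 0.37687048 along -0.12389438676522886 0.13751019830518701 [-0.1132491   0.13515549]
[0.33212469 0.46401647]
[0.51793231 0.28014727]
loop 97 [0.54653147 0.33426439] 0.16248788603536737 ((574.7965087890625, 355.02001953125), (222.05474853515625, 80.30680084228516), 60.567832946777344)
```

View pics/t_gate.png

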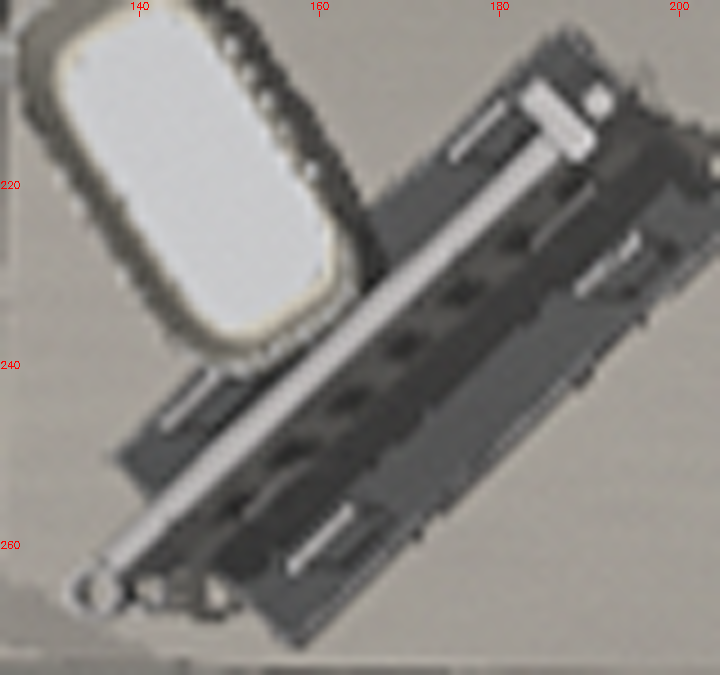

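View pics/s_gate.png

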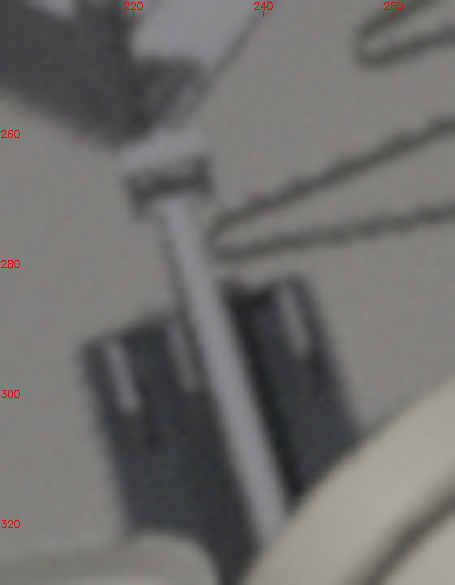

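```bash
python3 - <<'E'
from meas import *
t=load("top0");s=load("scene0")
g=cv2.cvtColor(t["frame"],cv2.COLOR_BGR2GRAY).astype(float)
def px(zx,zy):return 125+zx/9-.5,200+zy/9-.5
so=plane(t,*px(103,590),.112);lo=plane(t,*px(558,120),.163)
print("socket",so,"loop",lo,np.linalg.norm((so-lo)[:2]))
# leaf centre line by brightness centroid across strip
c=[]
for f in np.linspace(.05,.9,30):
    a=np.array(px(115,555))*(1-f)+np.array(px(550,145))*f
    n=np.array([.686,.728])  # perpendicular in pixels
    r=np.arange(-5,5.01,.25);q=a+r[:,None]*n
    b=cv2.remap(g.astype(np.float32),q[:,0].astype(np.float32)[None],q[:,1].astype(np.float32)[None],cv2.INTER_LINEAR).ravel()
    w=np.clip(b-150,0,None)*(abs(r)<3.5);
    if w.sum()>0:c.append(a+n*(w@r)/w.sum())
P=np.array([plane(t,*q,.132)[:2] for q in c])
vx,vy,x0,y0=cv2.fitLine(P.astype(np.float32),cv2.DIST_HUBER,0,.001,.001).ravel()
d=np.array([vx,vy]);d*=np.sign(d[0]);n=np.array([-d[1],d[0]])
print("ang",np.degrees(np.arctan2(d[1],d[0])),"rms",((P-[x0,y0])@n).std(),"sock off",(so[:2]-[x0,y0])@n,"loop off",(lo[:2]-[x0,y0])@n)
for nme,q in(("s",so),("l",lo)):print(nme,(q[:2]-[x0,y0])@d)
s_=(so[:2]-[x0,y0])@d;l_=(lo[:2]-[x0,y0])@d
base=(s_+(l_-.245))/2
gt=np.array([x0,y0])+d*(base+.139);print("gate_top",gt,"hinge",np.array([x0,y0])+d*base,"pt",x0,y0)
# scene: leaf strip bright centre ; ray to z .132
for zx,zy in((172,215),(225,380),(260,490)):
    q=plane(s,200+zx/6.5-.5,240+zy/6.5-.5,.132);print("scene pt off",(q[:2]-[x0,y0])@n,(q[:2]-[x0,y0])@d)
q=plane(s,200+162/6.5-.5,240+150/6.5-.5,.163);print("scene loop",q, (q[:2]-[x0,y0])@n,(q[:2]-[x0,y0])@d)
E
```

```text
socket [0.33328012 0.46129759 0.112     ] loop [0.50415137 0.29088108 0.163     ] 0.24132710421629322
ang -45.43393 rms 0.0005205082036477306 sock off -0.0017878658246644197 loop off 0.0003613614760036771
s -0.13870908702390014
l 0.10260844712385707
gate_top [0.43080246 0.36483456] hinge [0.33326181 0.46386396] pt 0.43189037 0.36373004
scene pt off 0.004530694299608854 0.09223474976608728
scene pt off 0.0038445820282775904 0.01800647739231802
scene pt off 0.0035480227675028578 -0.0279452022180393
scene loop [0.50537071 0.29250854 0.163     ] 0.0023721058495032124 0.10230461935450227
```

```bash
cat > util.py <<'E'
from meas import *
def tongs(d,box,thr=14,z=.0115):
    """dark blobs vs blurred table inside polygon box -> world pts"""
    g=cv2.cvtColor(d["frame"],cv2.COLOR_BGR2GRAY).astype(np.float32)
    bg=cv2.medianBlur(g.astype(np.uint8),21).astype(np.float32)
    m=((bg-g)>thr).astype(np.uint8)
    pm=np.zeros_like(m);cv2.fillPoly(pm,[np.array(box,np.int32)],1);m*=pm
    v,u=np.nonzero(m)
    P=np.array([plane(d,a,b,z)[:2] for a,b in zip(u,v)])
    return P,m
def pose(P,hint):
    """axis: hint = rough direction handle->jaws; minAreaRect based"""
    r=cv2.minAreaRect((P*1000).astype(np.float32));b=cv2.boxPoints(r)/1000
    e0,e1=b[1]-b[0],b[2]-b[1]
    e=e0 if np.linalg.norm(e0)>np.linalg.norm(e1) else e1
    L=max(r[1])/1000;W=min(r[1])/1000;a=e/np.linalg.norm(e)
    if a@hint<0:a=-a
    return np.array(r[0])/1000,a,L,W
E
python3 - <<'E'
from util import *
t=load("top0");s=load("scene0")
h=np.array([-.8,-.6])
for n,box in(("A",[(204,206),(213,206),(262,252),(250,265),(236,262),(204,218)]),("B",[(237,212),(248,212),(296,245),(296,255),(284,260),(237,224)])):
    P,m=tongs(t,box);print(n,len(P),pose(P,h))
for n,box in(("A",[(230,272),(300,246),(308,258),(300,268),(240,282),(230,280)]),("B",[(253,244),(312,212),(322,222),(314,232),(258,253)])):
    P,m=tongs(s,box);print("scene",n,len(P),pose(P,h))
for d in(t,s):
    hsv=cv2.cvtColor(d["frame"],cv2.COLOR_BGR2HSV)
    reg=np.zeros(hsv.shape[:2],bool)
    if d is t: reg[200:280,258:345]=1
    else: reg[180:230,255:360]=1
    gm=reg&(hsv[...,0]>50)&(hsv[...,0]<90)&(hsv[...,1]>70)
    pm=reg&((hsv[...,0]>120)|(hsv[...,0]<8))&(hsv[...,1]>40)
    for nm,mm in(("green",gm),("purple",pm)):
        v,u=np.nonzero(mm);P=np.array([plane(d,a,b,.010)[:2] for a,b in zip(u,v)]);print(nm,len(P),pose(P,h),P.mean(0))
E
```

```text
A 196 (array([0.44455872, 0.16979817]), array([-0.6922739 , -0.72163486], dtype=float32), 0.2227642822265625, 0.054088722229003905)
B 158 (array([0.44509106, 0.04020274]), array([-0.5866826 , -0.80981696], dtype=float32), 0.22180307006835936, 0.05360413360595703)
scene A 501 (array([0.44430096, 0.17447055]), array([-0.69447005, -0.7195217 ], dtype=float32), 0.22057151794433594, 0.06038478469848633)
scene B 450 (array([0.44150638, 0.04878737]), array([-0.52568376, -0.85068005], dtype=float32), 0.22271420288085939, 0.060108478546142576)Traceback (most recent call last):
  File "<stdin>", line 16, in <module>
  File "util.py", line 13, in pose
    r=cv2.minAreaRect((P*1000).astype(np.float32));b=cv2.boxPoints(r)/1000
cv2.error: OpenCV(4.12.0) /io/opencv/modules/imgproc/src/convhull.cpp:143: error: (-215:Assertion failed) total >= 0 && (depth == CV_32F || depth == CV_32S) in function 'convexHull'
```

```bash
python3 - <<'E'
from util import *
t=load("top0");s=load("scene0")
h=np.array([-.8,-.6])
for d in(t,s):
    hsv=cv2.cvtColor(d["frame"],cv2.COLOR_BGR2HSV)
    reg=np.zeros(hsv.shape[:2],bool)
    if d is t: reg[200:280,258:345]=1
    else: reg[180:230,255:360]=1
    print(hsv[222,277] if d is t else hsv[216,280],hsv[260,328] if d is t else hsv[194,335])
    gm=reg&(hsv[...,0]>50)&(hsv[...,0]<90)&(hsv[...,1]>70)
    pm=reg&((hsv[...,0]>120))&(hsv[...,1]>40)
    for nm,mm in(("green",gm),("purple",pm)):
        v,u=np.nonzero(mm);print(nm,len(u))
        if len(u)<5: continue
        P=np.array([plane(d,a,b,.010)[:2] for a,b in zip(u,v)]);print(pose(P,h),P.mean(0))
P,m=tongs(s,[(253,244),(312,212),(322,222),(314,232),(258,253)])
crop(dict(frame=cv2.cvtColor(m*255,cv2.COLOR_GRAY2BGR)),245,200,330,260,8,"pics/m.png")
E
```

```text
[55 38 87] [144  37 110]
green 0
purple 110
(array([ 0.3630621 , -0.17663538]), array([-0.64647955, -0.76293135], dtype=float32), 0.08445608520507812, 0.047514022827148436) [ 0.34853199 -0.19365618]
[66 84 64] [140  58  96]
green 115
(array([ 0.48664575, -0.01199661]), array([-0.6207285, -0.7840256], dtype=float32), 0.11200233459472657, 0.016562652587890626) [ 0.49099738 -0.00625607]
purple 230
(array([ 0.36283066, -0.16877649]), array([-0.6231859, -0.7820738], dtype=float32), 0.08407736206054688, 0.043904170989990235) [ 0.36220107 -0.16938604]
```

View pics/m.png

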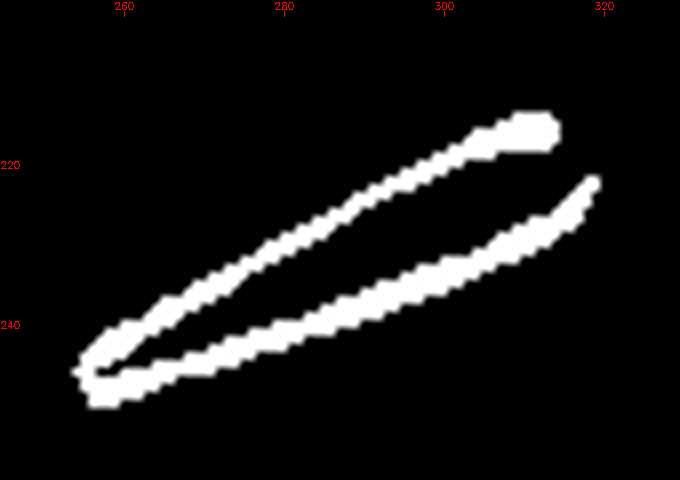

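```bash
cat > plan.py <<'E'
from util import *
def T(Rm,p):
    M=np.eye(4);M[:3,:3]=Rm;M[:3,3]=p;return M
def quat(Rm):
    q=R.from_matrix(Rm).as_quat();return np.array([q[3],q[0],q[1],q[2]])
def lying(origin,ax):
    x=np.array([ax[0],ax[1],0]);x/=np.linalg.norm(x);z=np.array([0,0,1.]);return T(np.c_[x,np.cross(z,x),z],[origin[0],origin[1],0])
def toolrel(xg,ztcp,p,flip):
    """tool in utensil frame; body leans toward +x by p; jaws across y"""
    z=np.array([-np.sin(p),0,-np.cos(p)]);y=np.array([0,1.,0])*(-1 if flip else 1);x=np.cross(y,z)
    # axis crosses own (xg, z=.0115)
    tcp=np.array([xg,0,0])+z*0; tcp=np.array([xg+np.tan(p)*(ztcp-.0115),0,ztcp])
    return T(np.c_[x,y,z],tcp)
def standing(cup_y,lean,foot_local,foot_z,cx=.035,yawoff=0,ly=0):
    """own x up leaning back by lean, own z toward the robot"""
    Rz=RC()@R.from_euler('z',yawoff).as_matrix()
    x=np.array([np.sin(lean),0,np.cos(lean)]);z=np.array([-np.cos(lean),0,np.sin(lean)]);y=np.cross(z,x)
    Rm=Rz@np.c_[x,y,z]
    # axis at mid-depth through cup centre
    f=car((cx,cup_y,0));f[2]=foot_z
    f=f-Rz@np.array([np.sin(lean)*.035,0,0])
    return T(Rm,f-Rm@np.array(foot_local))
E
python3 - <<'E'
from plan import *
from bench import *
s=state();print(s["time"])
A=lying(np.array([.4456,.1710])-.005*np.array([-.693,-.721]),[-.693,-.721])
B=lying(np.array([.4456,.043])-.005*np.array([-.57,-.82]),[-.57,-.82])
S=lying([.430,-.084],[-.62,-.78])
def ik(M): return inverse_kinematics(list(M[:3,3]),list(quat(M[:3,:3])))
for nm,U,xg,cy,foot in(("A",A,.05,.091,(-.1,0,.0115)),("B",B,.05,.001,(-.1,0,.0115)),("S",S,.025,-.089,(-.155,0,.008))):
  for p in(.2,.35,.45):
   for fl in(0,1):
    G=toolrel(xg,.014,p,fl)
    r=[]
    for M in(U@G, T(np.eye(3),[0,0,.1])@U@G, standing(cy,.06,foot,.11)@G, standing(cy,.06,foot,.018)@G):
        q=ik(M);r.append(None if q is None else np.round(q,2).tolist())
    print(nm,p,fl,*r)
E
```

```text
0.1
A 0.2 0 [0.15, -0.48, 2.13, 0.12, 1.34, 0.89] [0.15, -0.53, 1.99, 0.12, 1.53, 0.92] [0.33, -0.45, 2.11, -1.12, 0.43, -0.38] None
A 0.2 1 [0.15, -0.48, 2.13, 0.12, 1.34, -2.25] [0.15, -0.53, 1.99, 0.12, 1.53, -2.22] None None
A 0.35 0 [0.06, -0.62, 2.25, 0.25, 1.27, 0.78] [0.06, -0.67, 2.09, 0.24, 1.46, 0.83] [0.31, -0.44, 2.01, -0.71, 0.55, -0.78] [0.31, -0.36, 2.12, -0.98, 0.42, -0.48]
A 0.35 1 [0.06, -0.62, 2.25, 0.25, 1.27, -2.36] [0.06, -0.67, 2.09, 0.24, 1.46, -2.31] [0.31, -0.44, 2.01, -0.71, 0.55, 2.36] None
A 0.45 0 [-0.01, -0.71, 2.32, 0.34, 1.23, 0.69] [-0.01, -0.76, 2.17, 0.33, 1.42, 0.76] [0.3, -0.41, 1.94, -0.54, 0.66, -0.94] [0.3, -0.35, 2.05, -0.7, 0.51, -0.75]
A 0.45 1 [-0.01, -0.71, 2.32, 0.34, 1.23, -2.45] [-0.01, -0.76, 2.17, 0.33, 1.42, -2.39] [0.3, -0.41, 1.94, -0.54, 0.66, 2.2] [0.3, -0.35, 2.05, -0.7, 0.51, 2.39]
B 0.2 0 [-0.22, -0.46, 2.11, 0.19, 1.42, 0.37] [-0.22, -0.51, 1.97, 0.19, 1.61, 0.4] [0.09, -0.57, 2.19, -0.63, 0.27, -0.92] None
B 0.2 1 None None [0.09, -0.57, 2.19, -0.63, 0.27, 2.23] None
B 0.35 0 [-0.35, -0.52, 2.18, 0.34, 1.4, 0.22] [-0.35, -
[... 543 characters left out ...]
] [-0.17, -0.64, 2.18, 0.32, 0.31, -1.9] [-0.17, -0.55, 2.29, 0.79, 0.14, -2.38]
S 0.2 1 None None [-0.17, -0.64, 2.18, 0.32, 0.31, 1.24] [-0.17, -0.55, 2.29, 0.79, 0.14, 0.76]
S 0.35 0 [-0.61, -0.42, 2.11, 0.35, 1.44, 0.02] [-0.61, -0.48, 1.97, 0.35, 1.62, 0.09] [-0.16, -0.6, 2.06, 0.18, 0.52, -1.76] [-0.16, -0.55, 2.2, 0.26, 0.34, -1.86]
S 0.35 1 None None [-0.16, -0.6, 2.06, 0.18, 0.52, 1.38] [-0.16, -0.55, 2.2, 0.26, 0.34, 1.29]
S 0.45 0 [-0.69, -0.41, 2.13, 0.45, 1.45, -0.08] [-0.69, -0.49, 2.0, 0.45, 1.63, 0.01] [-0.16, -0.55, 1.98, 0.13, 0.66, -1.72] [-0.16, -0.52, 2.12, 0.17, 0.48, -1.77]
S 0.45 1 None None [-0.16, -0.55, 1.98, 0.13, 0.66, 1.42] [-0.16, -0.52, 2.12, 0.17, 0.48, 1.37]
```

```bash
cat > act.py <<'E'
from plan import *
from bench import *
def ik(M): return inverse_kinematics(list(M[:3,3]),list(quat(M[:3,:3])))
def mt(M): move_to(list(M[:3,3]),list(quat(M[:3,:3])))
def ml(M,sp=.15): move_l(list(M[:3,3]),speed=sp,orientation=list(quat(M[:3,:3])))
def up(M,dz):
    N=M.copy();N[2,3]+=dz;return N
def st(msg=""):
    s=state();print(msg,"t",round(float(s["time"]),2),"tcp",np.round(s["ee_pos"],4),"F",np.round(s["ft_force"],1),"gap",round(float(s["finger_gap"]),4))
def snap(tag,box_t=(120,140,350,285),box_s=(165,130,365,280)):
    for n,b,sc in(("top",box_t,3.4),("scene",box_s,4)):
        d=get_image(n);np.savez(f"{n}_{tag}.npz",**d);crop(d,*b,sc,f"pics/{n}_{tag}.png")
E
cat > a1.py <<'E'
from act import *
A=lying(np.array([.4456,.1710])-.005*np.array([-.693,-.721]),[-.693,-.721])
G=toolrel(.05,.015,.4,0)
M=A@G
p=state()["ee_pos"];
for h in (.1,.2,.25): print(h, ik(up(M,h)) is not None)
W=standing(.091,.06,(-.1,0,.0115),.16,cx=-.07)@G; print("W",ik(W))
for cx in(-.12,-.07,0): print(cx,ik(standing(.091,.06,(-.1,0,.0115),.16,cx=cx)@G) is not None)
move_l([p[0],p[1],.36],.25);
mt(up(M,.2));st("above")
ml(up(M,.05),.2);snap("preA")
E
python3 a1.py
```

```text
0.1 True
0.2 True
0.25 True
W [ 0.42901057 -0.7408369   2.08545711 -0.61248884  0.83980627 -0.89533508]
-0.12 False
-0.07 True
0 True
above t 2.58 tcp [0.4135 0.138  0.2155] F [-0.2 -0.5 -0. ] gap 0.0878
```

View pics/scene_preA.png

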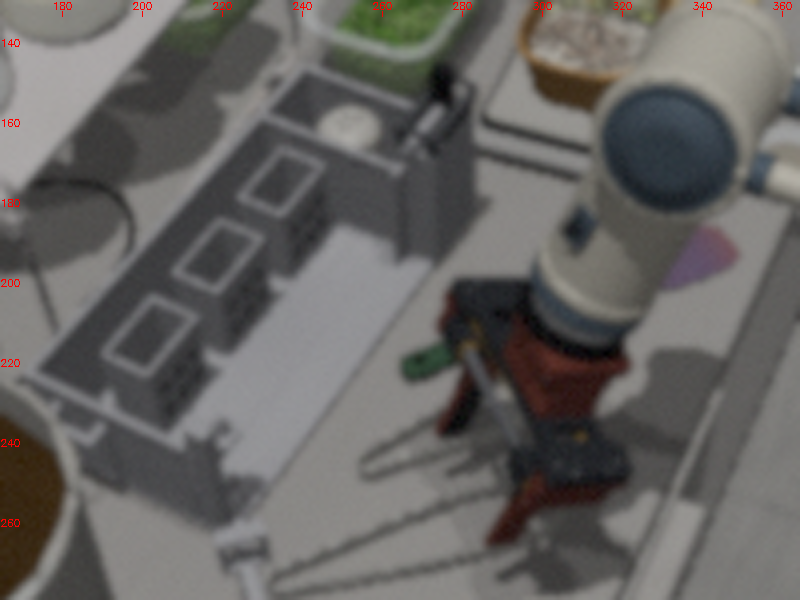

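View pics/top_preA.png

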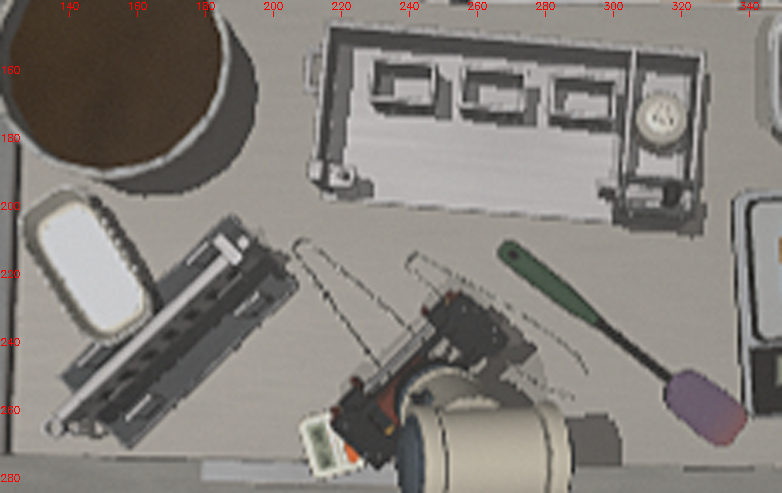

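```bash
cat > a2.py <<'E'
from act import *
A=lying(np.array([.4456,.1710])-.005*np.array([-.693,-.721]),[-.693,-.721])
G=toolrel(.05,.015,.4,0)
M=A@G
ml(M,.08);st("down")
close();st("closed")
ml(up(M,.2),.25);st("lift")
snap("A1")
E
python3 a2.py
```

```text
down t 4.35 tcp [0.4135 0.1375 0.0152] F [-0.5  0.1  0.6] gap 0.088
closed t 5.02 tcp [0.4135 0.1375 0.0151] F [-0.5  0.3  0.5] gap 0.0505
lift t 5.97 tcp [0.4129 0.1374 0.2131] F [ 0.3 -0.2 -0.8] gap 0.0509
```

View pics/scene_A1.png

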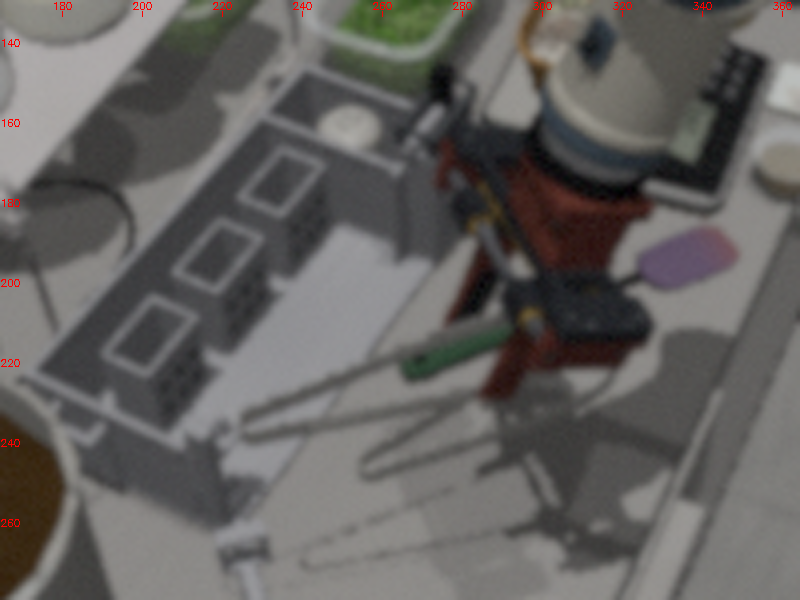

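View pics/top_A1.png

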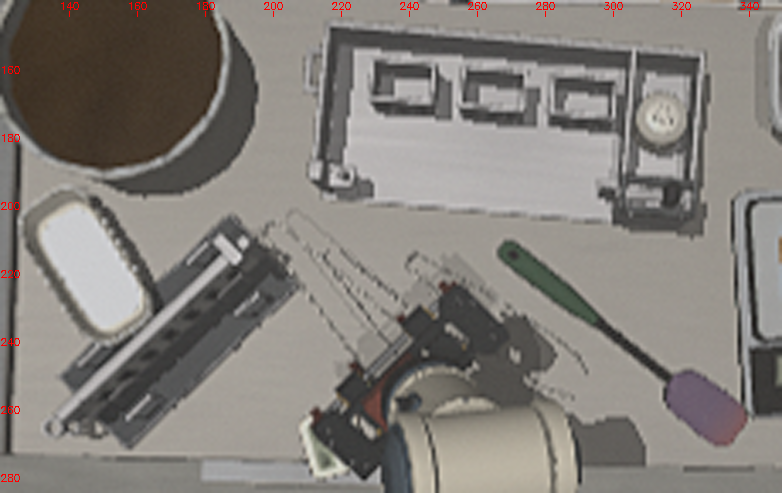

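```bash
python3 - <<'E'
from util import *
t=load("top_A1");s=load("scene_A1")
x,r=tri([(t,205.5,202),(s,225.5,234.5)]);print(x,r)
from plan import *
A=lying(np.array([.4456,.1710])-.005*np.array([-.693,-.721]),[-.693,-.721])
f=(A@[-.1,0,.0115,1])[:3]+[0,0,.198];print(f,proj(t,f),proj(s,f))
E
```

```text
[0.53763365 0.22818508 0.18140195] [0.00056404 0.00056404]
[0.51836188 0.24670176 0.2095    ] [[198.30032253 207.31719189]] [[227.08642123 236.10633392]]
```

```bash
python3 - <<'E'
from plan import *
t=load("top_A1");s=load("scene_A1")
print(tri([(t,198,206.5),(s,225.5,236.5)]))
E
cat > place.py <<'E'
from act import *
def place(G,cup_y,foot,lean=.06,zrel=.018,cx=.035,hi=.16,wx=-.07,stop=False):
    W=standing(cup_y,lean,foot,hi,cx=wx)@G
    H=standing(cup_y,lean,foot,hi,cx=cx)@G
    assert ik(W) is not None and ik(H) is not None
    mt(W);st("W");ml(H,.15);st("H")
    return H
def lower(G,cup_y,foot,lean=.06,zrel=.018,cx=.035):
    for z in (.10,.08,.05,.03,zrel):
        ml(standing(cup_y,lean,foot,z,cx=cx)@G,.08);st(f"z{z}")
        if abs(state()["ft_force"][2])>12: print("contact");break
E
python3 - <<'E'
from place import *
G=toolrel(.05,.015,.4,0)
place(G,.091,(-.1,0,.0115));snap("A2")
E
```

```text
(array([0.52154556, 0.24821232, 0.20781913]), array([0.00055394, 0.00055394]))
W t 7.6 tcp [0.5769 0.1405 0.3108] F [-0.4 -0.4 -1.5] gap 0.0507
H t 8.45 tcp [0.6815 0.1333 0.3112] F [-0.1  0.5 -1.5] gap 0.0506
```

View pics/scene_A2.png

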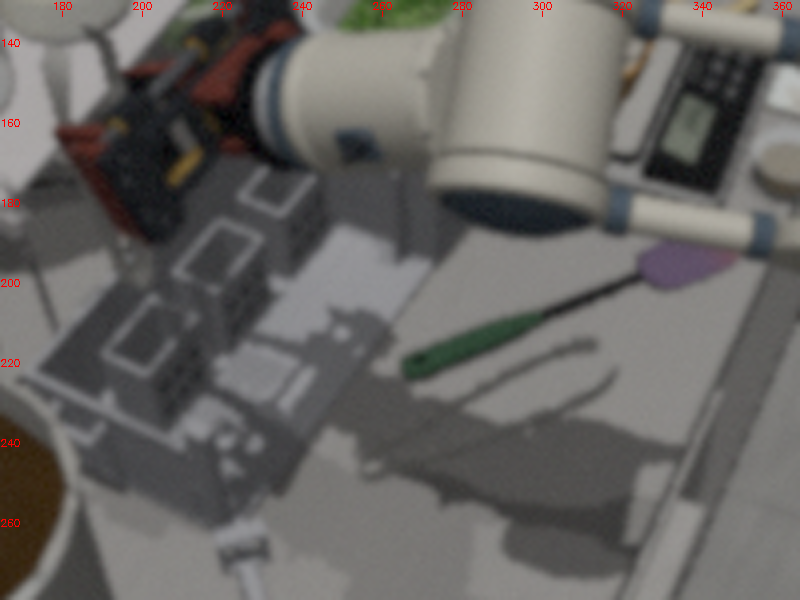

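View pics/top_A2.png

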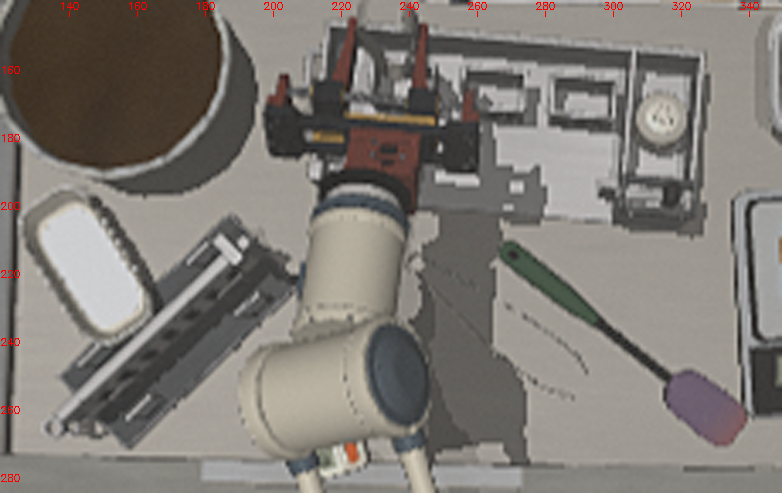

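```bash
python3 - <<'E'
from place import *
G=toolrel(.05,.015,.4,0)
d=load("scene_A2");f=(standing(.091,.06,(-.1,0,.0115),.16)@[-.1,0,.0115,1])[:3];print(f,proj(d,f))
crop(d,165,150,230,230,7,"pics/sA2z.png")
lower(G,.091,(-.1,0,.0115),zrel=.02)
snap("A3",box_s=(165,130,265,230))
E
```

```text
[0.67619699 0.13381507 0.16      ] [[200.16519697 197.27679321]]
z0.1 t 9.45 tcp [0.682  0.1335 0.2523] F [ 0.1  0.1 -0.4] gap 0.0508
z0.08 t 9.85 tcp [0.6817 0.1334 0.2308] F [ 0.6  0.5 -0.3] gap 0.0507
z0.05 t 10.38 tcp [0.6819 0.1335 0.2017] F [-0.5 -1.  -0.7] gap 0.051
z0.03 t 10.78 tcp [0.6818 0.1335 0.1817] F [ 1.1  1.2 -1. ] gap 0.0504
z0.02 t 11.05 tcp [0.6817 0.1334 0.1714] F [-0.2  0.3  0.1] gap 0.0513
```

View pics/scene_A3.png

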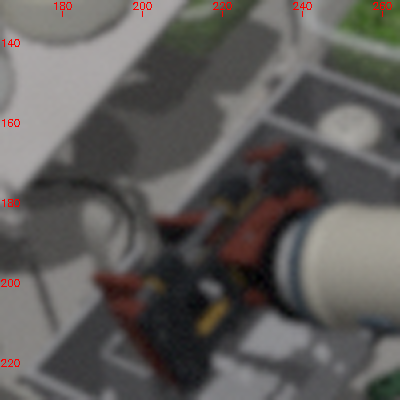

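View pics/sA2z.png

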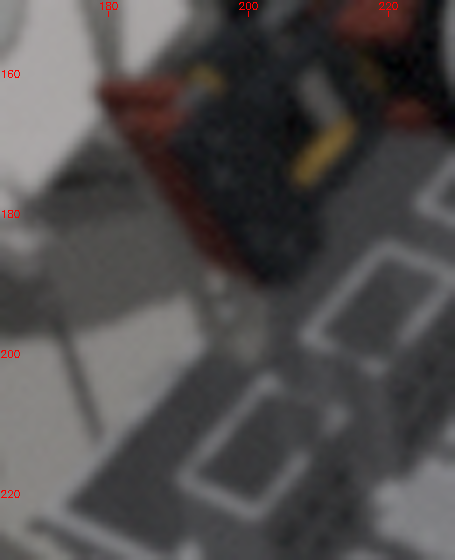

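```bash
cat >> place.py <<'E'
def release(back=.11,rise=.15):
    gripper_open();hold(.3);st("open")
    s=state();w,x,y,z=s["ee_rot"];Rm=R.from_quat([x,y,z,w]).as_matrix();p=np.array(s["ee_pos"])
    move_l(list(p-Rm[:,2]*back),.15);st("back")
    p=np.array(state()["ee_pos"]);move_l([p[0]-.03,p[1],p[2]+rise],.25)
E
python3 - <<'E'
from place import *
release()
snap("A4")
E
```

```text
open t 12.19 tcp [0.6818 0.1334 0.1714] F [-0.1 -0.2 -0.1] gap 0.0875
back t 13.07 tcp [0.5835 0.1402 0.2199] F [ 0.4 -0.7  0.6] gap 0.0881
```

View pics/scene_A4.png

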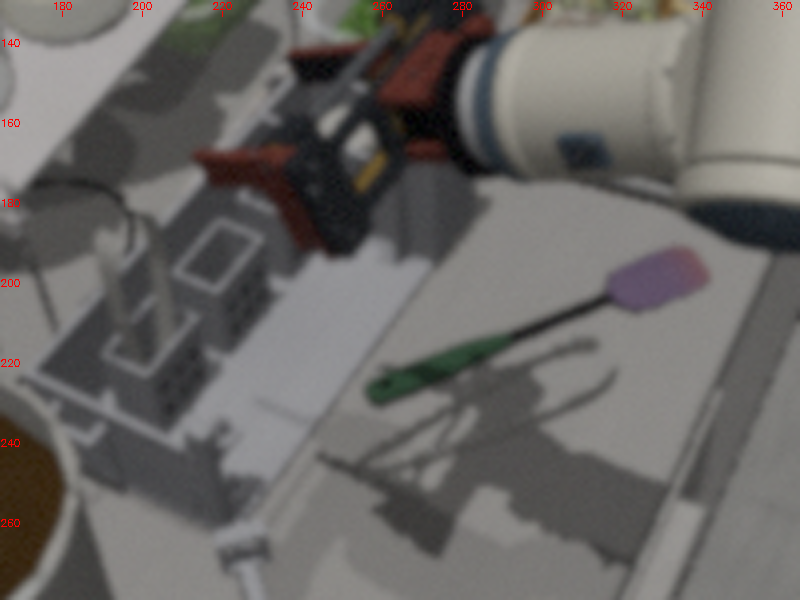

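View pics/top_A4.png

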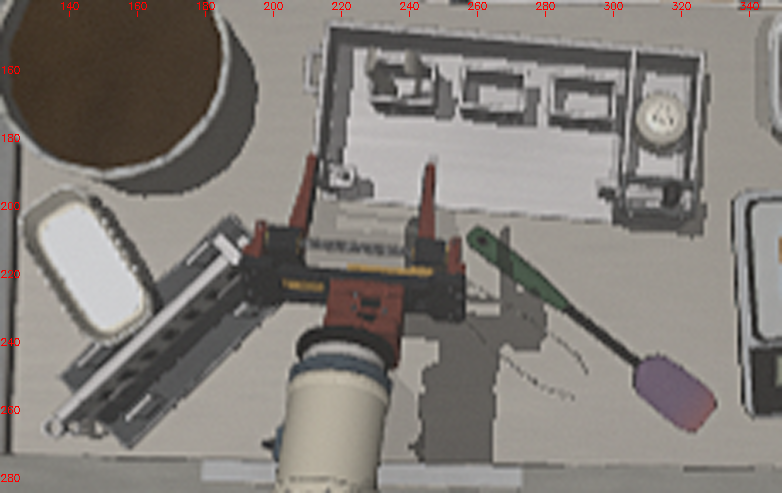

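```bash
python3 - <<'E'
from place import *
p=np.array(state()["ee_pos"]);move_l([p[0]-.06,p[1]+.10,.42],.3)
st();snap("S0")
E
python3 - <<'E'
from util import *
t=load("top_S0");s=load("scene_S0")
h=np.array([-.8,-.6])
for d in(t,s):
    hsv=cv2.cvtColor(d["frame"],cv2.COLOR_BGR2HSV).astype(int);f=d["frame"].astype(int)
    reg=np.zeros(hsv.shape[:2],bool)
    if d is t: reg[200:280,250:335]=1
    else: reg[180:235,245:350]=1
    gm=reg&(f[...,1]-f[...,2]>7)&(f[...,1]-f[...,0]>2)
    pm=reg&(hsv[...,0]>120)&(hsv[...,1]>30)
    for nm,mm in(("green",gm),("purple",pm)):
        mm=mm.astype(np.uint8);n,l,stt,_=cv2.connectedComponentsWithStats(mm);i=1+np.argmax(stt[1:,4])
        v,u=np.nonzero(l==i);P=np.array([plane(d,a,b,.010)[:2] for a,b in zip(u,v)]);c,a,L,W=pose(P,h);print(nm,len(u),c,a,round(L,3),round(W,3))
E
```

```text
t 14.51 tcp [0.4938 0.2408 0.418 ] F [0.2 0.2 0.4] gap 0.0876
green 184 [0.50016663 0.01792957] [-0.6124933 -0.7904758] 0.122 0.021
purple 308 [ 0.37738449 -0.14333023] [-0.61268634 -0.7903262 ] 0.085 0.048
green 211 [0.50061832 0.01927467] [-0.6053036 -0.7959947] 0.125 0.024
purple 44 [ 0.55948364 -0.1283414 ] [-0.90818995 -0.41855827] 0.044 0.037
```

View pics/top_S0.png

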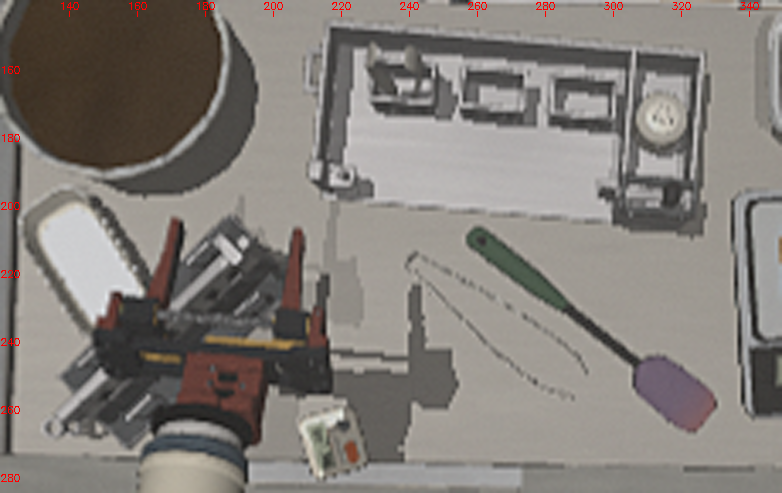

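View pics/scene_S0.png

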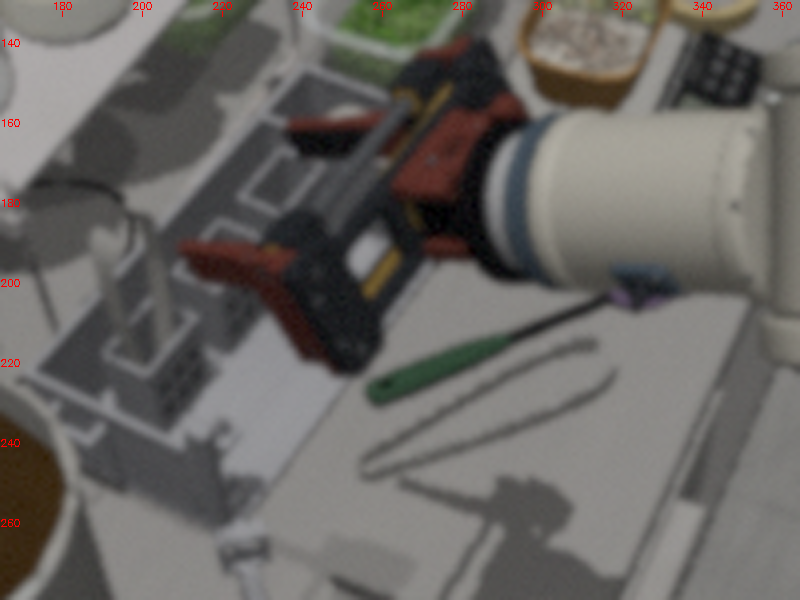

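```bash
python3 - <<'E'
from plan import *
t=load("top_S0")
a=np.array([-.611,-.791]);a/=np.linalg.norm(a);n=np.array([-a[1],a[0]]);o=np.array([.4439,-.0546])
pts=[(410,258),(460,278),(500,297),(545,325),(570,350),(587,373),(436,290),(470,325),(500,352),(530,378),(575,398)]
for c in pts:
    q=plane(t,120+c[0]/3.4-.5,140+c[1]/3.4-.5,.0115)[:2]-o;print(c,(q@a).round(3),(q@n).round(3))
E
```

```text
(410, 258) -0.186 -0.06
(460, 278) -0.133 -0.044
(500, 297) -0.088 -0.033
(545, 325) -0.034 -0.027
(570, 350) 0.002 -0.031
(587, 373) 0.03 -0.038
(436, 290) -0.144 -0.069
(470, 325) -0.094 -0.075
(500, 352) -0.053 -0.077
(530, 378) -0.012 -0.079
(575, 398) 0.036 -0.066
```

```bash
cat > s1.py <<'E'
from place import *
a=np.array([-.611,-.791]);S=lying([.4439,-.0546],a)
G=toolrel(.052,.014,.4,0);M=S@G;foot=(-.155,0,.008)
for q in (up(M,.2),M,standing(-.089,.03,foot,.16,cx=-.07)@G,standing(-.089,.03,foot,.16)@G,standing(-.089,.03,foot,.018)@G): print(ik(q) is not None)
mt(up(M,.2));ml(up(M,.04),.2);ml(M,.08);st("down");close();st("closed")
ml(up(M,.2),.25);st("lift");snap("S1")
E
python3 s1.py
```

```text
True
True
False
True
True
down t 17.79 tcp [ 0.4113 -0.0965  0.0138] F [ 1.7 -0.1 -0.9] gap 0.088
closed t 19.0 tcp [ 0.4115 -0.0966  0.014 ] F [-0.3  0.7 -0.2] gap 0.0092
lift t 19.95 tcp [ 0.411  -0.0964  0.2123] F [ 0.   0.5 -1. ] gap 0.009
```

View pics/scene_S1.png

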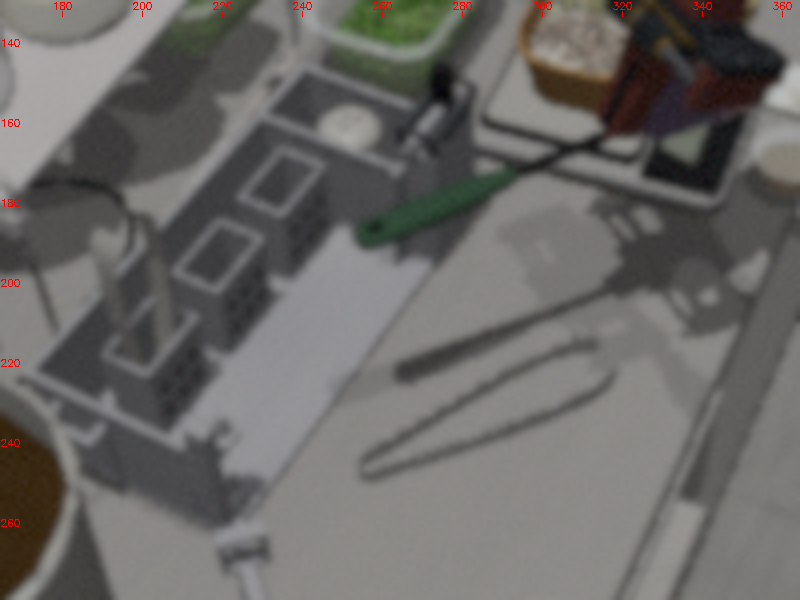

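View pics/top_S1.png

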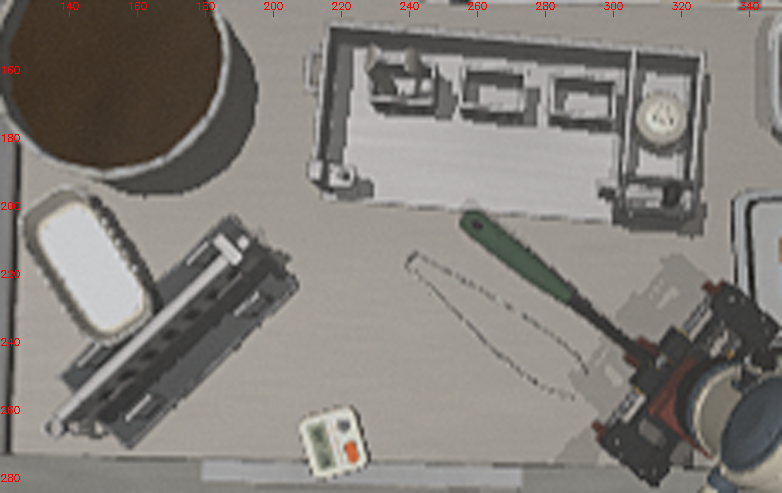

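```bash
python3 - <<'E'
from plan import *
t=load("top_S1");s=load("scene_S1")
S=lying([.4439,-.0546],[-.611,-.791]);f=(S@[-.155,0,.008,1])[:3]+[0,0,.198]
print(f,proj(t,f),proj(s,f)); print(tri([(t,256,203),(s,254,189)]))
E
python3 - <<'E'
from place import *
G=toolrel(.052,.014,.4,0);foot=(-.155,0,.008)
for wx in(-.06,-.05,-.03,0):
  for hi in(.12,.16,.2): print(wx,hi,ik(standing(-.089,.03,foot,hi,cx=wx)@G) is not None)
E
```

```text
[0.53865229 0.06806623 0.206     ] [[255.88946182 201.88923795]] [[253.28226379 185.70282275]]
(array([0.53673934, 0.06819904, 0.1935136 ]), array([0.00034264, 0.00034264]))
-0.06 0.12 False
-0.06 0.16 False
-0.06 0.2 False
-0.05 0.12 False
-0.05 0.16 False
-0.05 0.2 True
-0.03 0.12 True
-0.03 0.16 True
-0.03 0.2 True
0 0.12 True
0 0.16 True
0 0.2 True
```

```bash
python3 - <<'E'
from place import *
G=toolrel(.052,.014,.4,0);foot=(-.155,0,.008)
p=state()["ee_pos"]
ml(up(lying([.4439,-.0546],[-.611,-.791])@G,.37),.25)
mt(standing(-.089,.09,foot,.2,cx=-.03)@G);st("W")
ml(standing(-.089,.09,foot,.2,cx=.025)@G,.15)
ml(standing(-.089,.09,foot,.125,cx=.025)@G,.12);st("H")
snap("S2")
d=load("scene_S2");f=(standing(-.089,.09,foot,.125,cx=.025)@[-.155,0,.008,1])[:3];print(f,proj(d,f),proj(d,f+[.012,0,0]))
crop(d,205,130,305,230,6,"pics/sS2z.png")
E
```

```text
W t 22.57 tcp [ 0.6105 -0.0422  0.4071] F [ 0.3  0.1 -0.5] gap 0.009
H t 23.87 tcp [ 0.6655 -0.0459  0.3345] F [-0.1  0.3 -0.7] gap 0.0091
[ 0.65276612 -0.04499497  0.125     ] [[238.93010395 167.65332031]] [[235.57104022 166.51854409]]
```

View pics/sS2z.png

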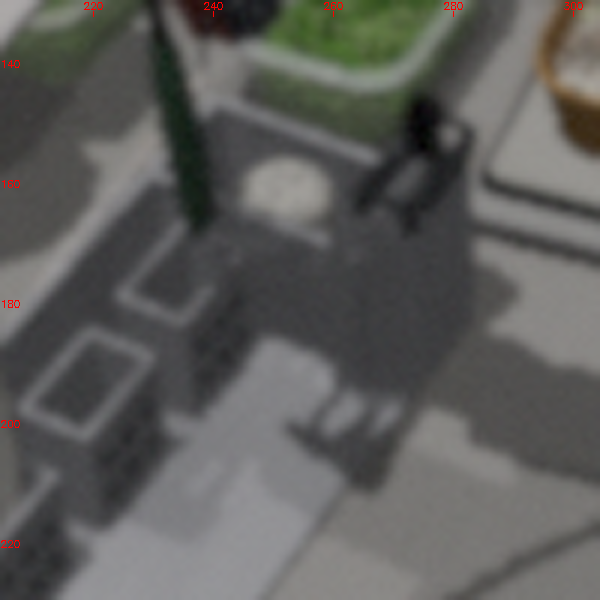

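View pics/top_S2.png

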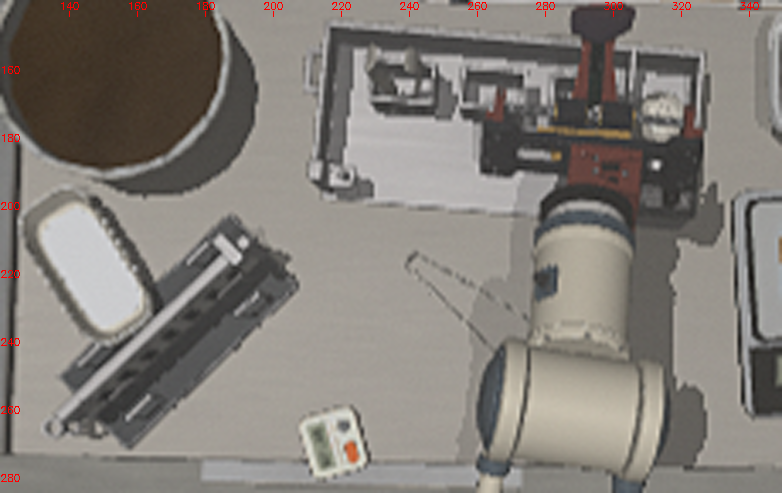

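```bash
python3 - <<'E'
from place import *
G=toolrel(.052,.014,.4,0);foot=(-.155,0,.008)
lower(G,-.089,foot,lean=.09,zrel=.02,cx=.028)
E
```

```text
z0.1 t 24.43 tcp [ 0.6684 -0.046   0.3062] F [-0.2  0.5  0.7] gap 0.009
z0.08 t 24.83 tcp [ 0.6683 -0.046   0.2863] F [ 0.2  0.2 -1.2] gap 0.0094
z0.05 t 25.36 tcp [ 0.6684 -0.0461  0.2569] F [-0.   0.3 -0.8] gap 0.0093
z0.03 t 25.76 tcp [ 0.6682 -0.0461  0.2363] F [-0.4 -0.9 -1.3] gap 0.0091
z0.02 t 26.03 tcp [ 0.6682 -0.046   0.2265] F [ 0.3 -0.4 -0.7] gap 0.0094
```

```bash
python3 - <<'E'
from place import *
release(back=.13,rise=.12)
snap("S3")
p=np.array(state()["ee_pos"]);st()
E
```

```text
open t 27.6 tcp [ 0.6684 -0.0461  0.2277] F [ 0.1  0.  -0.7] gap 0.0879Traceback (most recent call last):
  File "<stdin>", line 2, in <module>
  File "place.py", line 15, in release
    move_l(list(p-Rm[:,2]*back),.15);st("back")
    ~~~~~~^^^^^^^^^^^^^^^^^^^^^^^^^^
bench.IKError: the arm cannot follow that straight line within its joint ranges
```

```bash
python3 - <<'E'
from place import *
s=state();w,x,y,z=s["ee_rot"];Rm=R.from_quat([x,y,z,w]).as_matrix();p=np.array(s["ee_pos"])
for b in(.1,.085,.07):
    try: move_l(list(p-Rm[:,2]*b),.15);print(b);break
    except IKError: pass
st()
p=np.array(state()["ee_pos"])
for dx,dz in((-.03,.15),(0,.15),(0,.08)):
    try: move_l([p[0]+dx,p[1],p[2]+dz],.25);print(dx,dz);break
    except IKError: pass
st();snap("S3")
E
```

```text
0.085
 t 28.32 tcp [ 0.5938 -0.041   0.268 ] F [-0.   0.1 -1. ] gap 0.0877
-0.03 0.15
 t 29.08 tcp [ 0.5643 -0.0411  0.4151] F [ 0.3  0.5 -0.2] gap 0.0881
```

View pics/scene_S3.png

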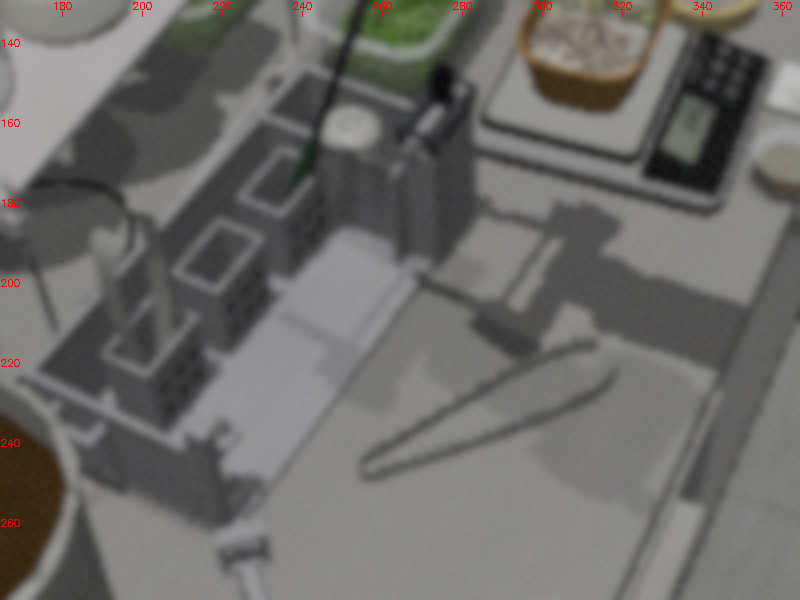

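View pics/top_S3.png

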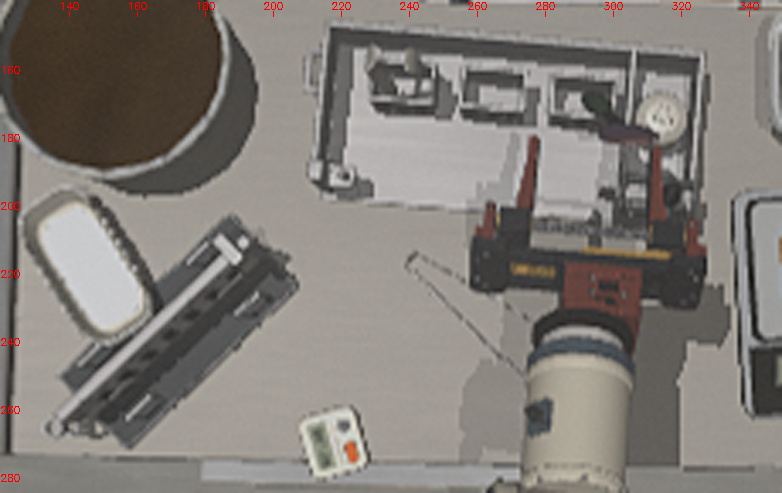

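```bash
python3 - <<'E'
from plan import *
t=load("top_S3");s=load("scene_S3")
c=cloud(t);v,u=np.nonzero((t["depth"]>0)&(c[...,2]>.19)&(c[...,2]<.33)&(np.hypot(*(np.indices(t["depth"].shape)[::-1]-np.array([302,177])[:,None,None]))<14))
for a,b in list(zip(u,v))[::6]:
    P=c[b,a];print(a,b,P.round(3),(RC().T@(P-CO)).round(3))
crop(t,260,150,330,210,9,"pics/tS3z.png")
E
```

```text
301 175 [ 0.627 -0.072  0.196] [-0.002 -0.118  0.196]
299 177 [ 0.615 -0.064  0.229] [-0.014 -0.11   0.229]
305 177 [ 0.613 -0.081  0.249] [-0.015 -0.128  0.249]
299 178 [ 0.61  -0.063  0.246] [-0.02  -0.11   0.246]
305 178 [ 0.608 -0.08   0.261] [-0.02  -0.127  0.261]
311 178 [ 0.61  -0.1    0.247] [-0.017 -0.146  0.247]
300 179 [ 0.605 -0.065  0.261] [-0.025 -0.113  0.261]
306 179 [ 0.603 -0.083  0.273] [-0.025 -0.13   0.273]
312 179 [ 0.604 -0.101  0.271] [-0.023 -0.148  0.271]
301 180 [ 0.598 -0.067  0.283] [-0.031 -0.115  0.283]
307 180 [ 0.598 -0.085  0.288] [-0.03  -0.132  0.288]
313 180 [ 0.599 -0.103  0.282] [-0.028 -0.151  0.282]
302 181 [ 0.593 -0.069  0.299] [-0.036 -0.117  0.299]
308 181 [ 0.593 -0.087  0.304] [-0.035 -0.135  0.304]
299 182 [ 0.589 -0.06   0.305] [-0.041 -0.109  0.305]
305 182 [ 0.59  -0.078  0.3  ] [-0.038 -0.126  0.3  ]
```

View pics/tS3z.png

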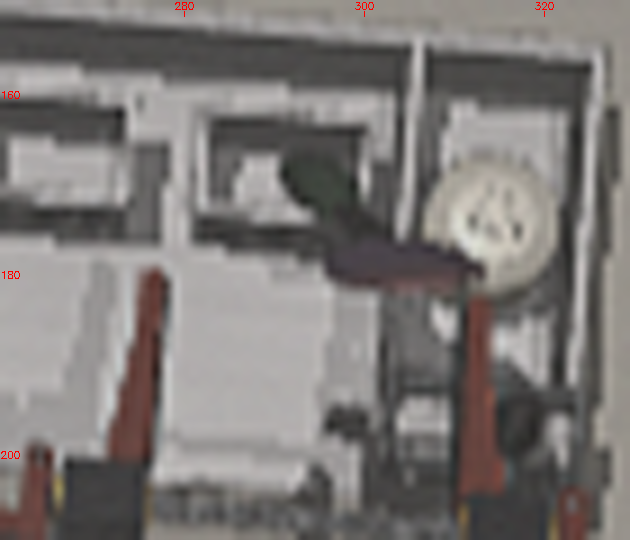

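```bash
cat > push.py <<'E'
from place import *
def tool(p,yaw,tip):   # tool z pitched p below horizontal along carrier yaw; jaws horizontal; tip position
    Rz=RC()@R.from_euler('z',yaw).as_matrix()
    z=Rz@[np.cos(p),0,-np.sin(p)];y=Rz@[0,1.,0];x=np.cross(y,z)
    Rm=np.c_[x,y,z];return T(Rm,np.array(tip)-z*.008)
def tool2(p,yaw,tip):
    M=tool(p,yaw,tip);M[:3,0]*=-1;M[:3,1]*=-1;return M
E
python3 - <<'E'
from push import *
for p in(.4,.7,1.0):
  for tl in(tool,tool2):
    print(p,[ik(tl(p,0,car((x,-.125,.255)))) is not None for x in(-.11,-.09,-.07,-.03,0,.03,.05)])
E
```

```text
0.4 [False, False, False, False, True, True, True]
0.4 [False, False, False, False, True, True, True]
0.7 [False, False, True, True, True, True, True]
0.7 [False, False, True, True, True, True, True]
1.0 [True, True, True, True, True, True, True]
1.0 [True, True, True, True, True, True, True]
```

```bash
python3 - <<'E'
from push import *
close()
mt(tool(1.0,0,car((-.10,-.12,.33))))
ml(tool(1.0,0,car((-.10,-.12,.25))),.15);st()
for x in(-.05,-.02,.01,.04):
    ml(tool(1.0,0,car((x,-.12+(x+.05)*.2,.25))),.08);st(x)
ml(tool(1.0,0,car((-.10,-.11,.27))),.2)
ml(tool(1.0,0,car((-.12,-.11,.36))),.2)
snap("S4")
E
```

```text
t 31.73 tcp [ 0.5249 -0.067   0.2583] F [ 0.  -0.2  1. ] gap 0.0006
-0.05 t 32.51 tcp [ 0.5746 -0.0707  0.2569] F [0.1 0.2 0.8] gap 0.0003
-0.02 t 33.04 tcp [ 0.6048 -0.0667  0.2565] F [-0.3 -0.5 -0. ] gap 0.0008
0.01 t 33.58 tcp [ 0.6351 -0.0628  0.2565] F [-0.   0.5 -0.3] gap 0.0007
0.04 t 34.11 tcp [ 0.6655 -0.0589  0.2565] F [ 0.3 -0.3  0. ] gap 0.0007
```

View pics/scene_S4.png

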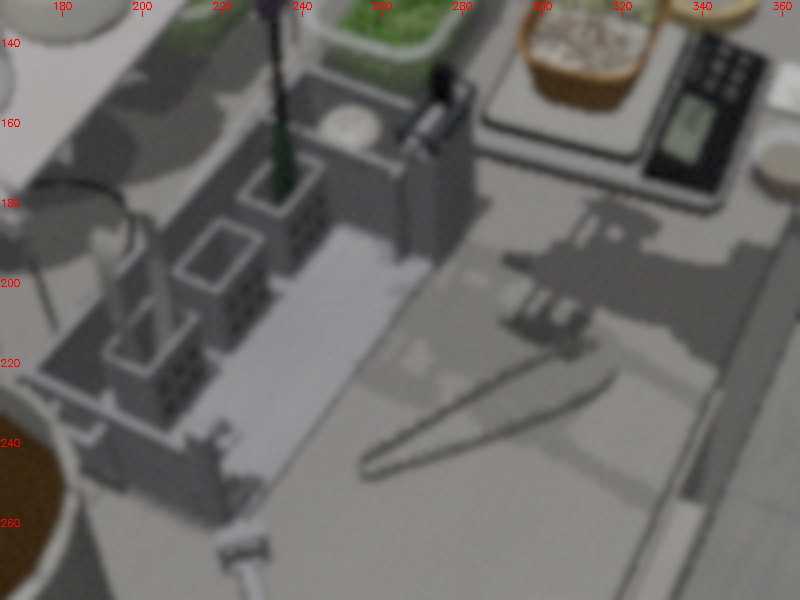

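View pics/top_S4.png

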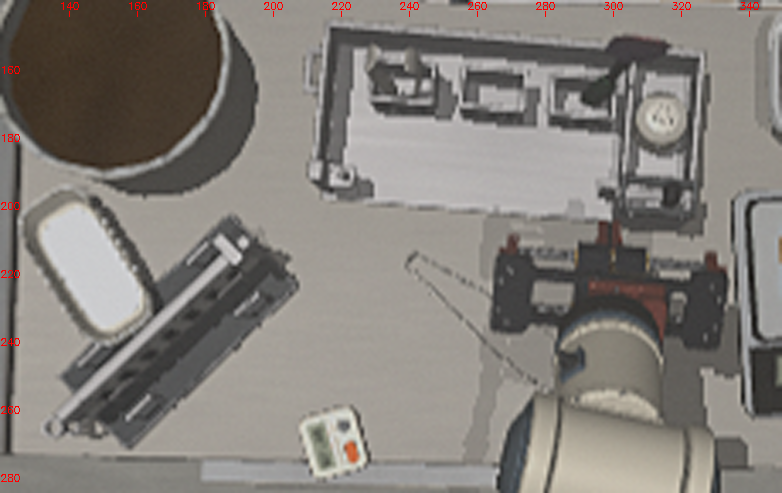

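```bash
python3 - <<'E'
from util import *
h=np.array([-.57,-.82])
t=load("top_S0");s=load("scene_S0")
P,m=tongs(t,[(237,210),(248,210),(296,245),(296,255),(284,260),(237,224)]);print(pose(P,h))
for nm,tag in(("0","scene0"),("S0","scene_S0")):
    s=load(tag);P,m=tongs(s,[(253,244),(312,210),(322,220),(316,232),(258,254)])
    c,a,L,W=pose(P,h);print(nm,c,a,L,W,P.mean(0))
# midline points: top crop arm pairs
t=load("top_S0")
E
```

```text
(array([0.44375333, 0.04135461]), array([-0.5619733, -0.8271554], dtype=float32), 0.2212028350830078, 0.054376304626464846)
0 [0.44605237 0.04691686] [-0.57833195 -0.81580156] 0.2224844512939453 0.060818138122558596 [0.44597132 0.04680396]
S0 [0.44375085 0.04812344] [-0.54986906 -0.83525085] 0.2230765838623047 0.06033512496948242 [0.44471018 0.04821452]
```

```bash
python3 - <<'E'
from plan import *
t=load("top_S4");
for c in((373,52),(413,58)): 
    for z in(.2,.22):print((RC().T@(plane(t,120+c[0]/3.4,140+c[1]/3.4,z)-CO)).round(3))
E
cat > b1.py <<'E'
from push import *
a=np.array([-.565,-.825]);a/=np.linalg.norm(a)
B=lying(np.array([.4445,.044])-.005*a,a);G=toolrel(.05,.015,.4,0);M=B@G;foot=(-.1,0,.0115)
for q in(up(M,.2),M,standing(.001,.06,foot,.16,cx=-.05)@G,standing(.001,.06,foot,.16)@G,standing(.001,.06,foot,.02)@G):print(ik(q) is not None)
gripper_open()
mt(up(M,.25));ml(up(M,.04),.2);ml(M,.08);st("down");close();st("closed");ml(up(M,.2),.25);st("lift");snap("B1")
E
python3 b1.py
```

```text
[0.041 0.111 0.2  ]
[0.037 0.109 0.22 ]
[0.038 0.074 0.2  ]
[0.034 0.072 0.22 ]
True
True
True
True
True
down t 40.68 tcp [0.4181 0.0057 0.0148] F [ 0.3 -0.2 -0.5] gap 0.0876
closed t 41.35 tcp [0.4184 0.0055 0.0152] F [ 0.1 -0.7  0.3] gap 0.051
lift t 42.3 tcp [0.4177 0.0057 0.2131] F [-0.3 -0.5 -1.1] gap 0.0509
```

View pics/scene_B1.png

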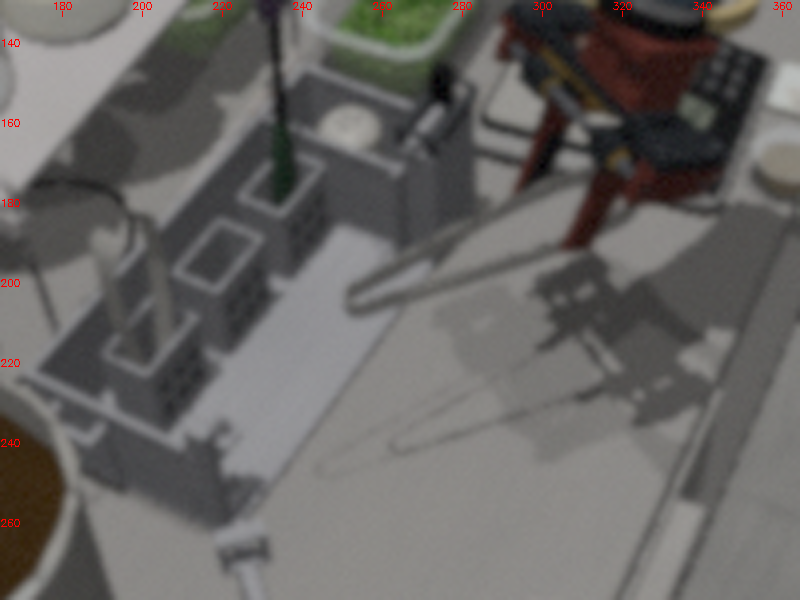

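Held level at 51 mm gap; place into the middle cup.

```bash
python3 - <<'E'
from push import *
G=toolrel(.05,.015,.4,0);foot=(-.1,0,.0115)
place(G,.001,foot,lean=.08,wx=-.05)
lower(G,.001,foot,lean=.08,zrel=.02)
if abs(state()["ft_force"][2])<8:
    gripper_open();hold(.3);st("open")
    s=state();w,x,y,z=s["ee_rot"];Rm=R.from_quat([x,y,z,w]).as_matrix();p=np.array(s["ee_pos"])
    for b in(.11,.095,.08):
        try: move_l(list(p-Rm[:,2]*b),.15);print(b);break
        except IKError: pass
    p=np.array(state()["ee_pos"]);move_l([p[0]-.03,p[1],p[2]+.15],.25)
    p=np.array(state()["ee_pos"]);
    try: move_l([p[0]-.05,p[1]+.05,p[2]+.05],.25)
    except IKError: print("no")
st();snap("B2")
E
```

```text
W t 43.83 tcp [0.593  0.0491 0.3103] F [-0.9  0.2 -0.1] gap 0.051
H t 44.54 tcp [0.6777 0.0431 0.3108] F [ 0.1 -0.6  0.3] gap 0.0508
z0.1 t 45.44 tcp [0.6781 0.0435 0.2522] F [ 0.4 -0.6 -0.5] gap 0.0508
z0.08 t 45.84 tcp [0.6776 0.0434 0.2296] F [-0.8  0.1 -0.6] gap 0.0508
z0.05 t 46.37 tcp [0.6778 0.0435 0.2004] F [ 0.   0.8 -0.3] gap 0.0515
z0.03 t 46.77 tcp [0.6776 0.0434 0.1798] F [-0.  -0.  -0.7] gap 0.051
z0.02 t 47.04 tcp [0.6776 0.0434 0.1701] F [ 0.3 -0.5 -1.5] gap 0.051
open t 48.08 tcp [0.6779 0.0435 0.1713] F [-0.   0.1  0.4] gap 0.0881
0.11Traceback (most recent call last):
  File "<stdin>", line 11, in <module>
bench.IKError: the arm cannot follow that straight line within its joint ranges
```

```bash
cat > gate.py <<'E'
from push import *
def gtool(gyaw,origin,flip,ly=-.139,lz=.102-.011+0):
    """tool pointing down gripping leaf at own (0,ly,lz=TCP height over lower edge)"""
    Rg=R.from_euler('z',gyaw).as_matrix()
    z=np.array([0,0,-1.]);y=Rg[:,0]*(-1 if flip else 1);x=np.cross(y,z)
    return T(np.c_[x,y,z],np.array(origin)+Rg@[0,ly,lz])
E
python3 - <<'E'
from gate import *
p=np.array(state()["ee_pos"]);move_l([p[0],p[1],p[2]+.15],.25);st()
gy=np.radians(90-45.43);gt=np.array([.432,.366]);Rg=R.from_euler('z',gy).as_matrix()
o=np.r_[gt,.012]-Rg@[0,-.139,0];print("hinge",o)
pin=car((-.065,.14,0));print("pin",pin)
for fl in(0,1):
    for M in(gtool(gy,o,fl),gtool(gy,o+[0,0,.15],fl),*[gtool(CY-dl,pin+[0,0,h],fl) for dl in(.15,.3,.45) for h in(.04,.011)]):
        q=ik(M);print(fl,None if q is None else np.round(q,2))
snap("B2")
E
```

```text
t 49.72 tcp [0.5807 0.0501 0.3695] F [ 0.1  0.2 -0.4] gap 0.0879
hinge [0.33445256 0.46502271 0.012     ]
pin [0.58190701 0.1894483  0.        ]
0 [ 0.64  0.01  1.54 -0.    1.59 -0.14]
0 [ 0.64  0.01  1.28 -0.    1.86 -0.14]
0 [ 0.04 -0.03  1.53 -0.    1.64  0.25]
0 [ 0.04 -0.02  1.57 -0.    1.59  0.25]
0 [ 0.05 -0.08  1.58 -0.    1.64  0.42]
0 [ 0.05 -0.07  1.62 -0.    1.59  0.42]
0 [ 0.07 -0.13  1.62 -0.    1.65  0.59]
0 [ 0.07 -0.12  1.67 -0.    1.59  0.59]
1 None
1 None
1 None
1 None
1 None
1 None
1 [ 0.07 -0.13  1.62 -0.    1.65 -2.56]
1 [ 0.07 -0.12  1.67 -0.    1.59 -2.56]
```

View pics/scene_B2.png

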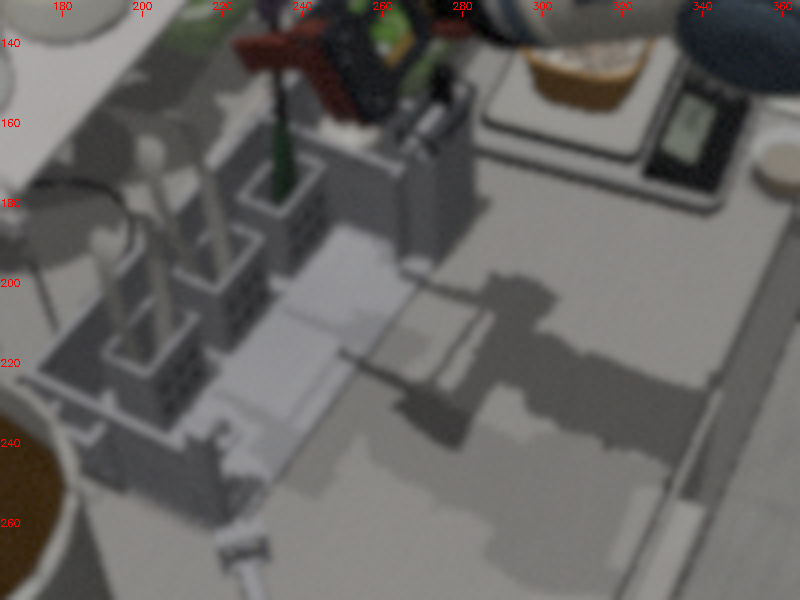

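View pics/top_B2.png

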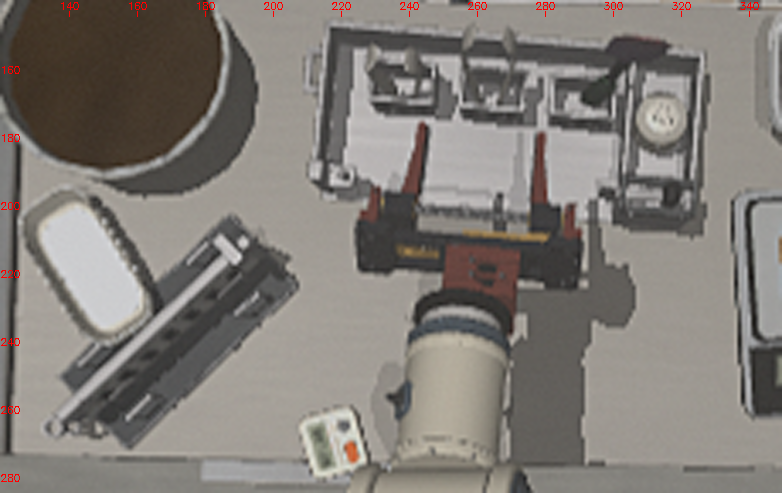

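```bash
python3 - <<'E'
from gate import *
gy=np.radians(90-45.43);gt=np.array([.432,.366]);Rg=R.from_euler('z',gy).as_matrix()
o=np.r_[gt,.012]-Rg@[0,-.139,0]
M=gtool(gy,o,0)
mt(up(M,.2));ml(up(M,.07),.2);st();snap("G0",box_s=(165,230,365,330))
ml(M,.08);st("down")
close();st("closed")
E
```

```text
t 51.93 tcp [0.4325 0.366  0.1749] F [-1.3 -0.3  0.6] gap 0.0881
down t 53.06 tcp [0.4323 0.3662 0.1037] F [0.9 0.5 0.2] gap 0.0879
closed t 54.21 tcp [0.432 0.366 0.103] F [ 0.4 -0.2  0.4] gap 0.0119
```

View pics/top_G0.png

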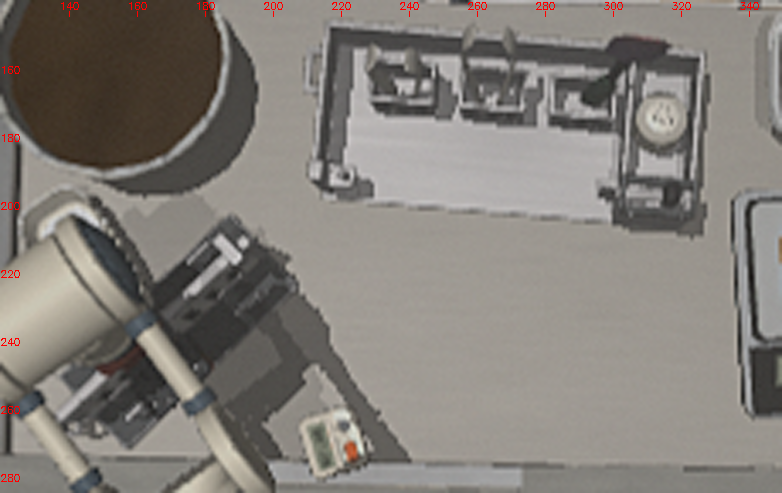

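```bash
python3 - <<'E'
from gate import *
gy=np.radians(90-45.43);gt=np.array([.432,.366]);Rg=R.from_euler('z',gy).as_matrix()
o=np.r_[gt,.012]-Rg@[0,-.139,0]
M=gtool(gy,o,0)
ml(up(M,.11),.12);st("lift")
pin=car((-.065,.14,0))
S=gtool(CY-.3,pin+RC()@[-.09,0,.11],0)
mt(S);st("stage")
ml(gtool(CY-.3,pin+RC()@[-.09,0,.041],0),.15);hold(.3);st("stage low")
snap("G1")
E
```

```text
lift t 55.27 tcp [0.4317 0.3658 0.2117] F [-0.5 -0.1 -3.7] gap 0.0119
stage t 56.42 tcp [0.4421 0.0668 0.201 ] F [ 0.1  1.1 -4.3] gap 0.012
stage low t 57.33 tcp [0.4425 0.066  0.133 ] F [ 0.7 -0.  -3.8] gap 0.0118
```

View pics/top_G1.png

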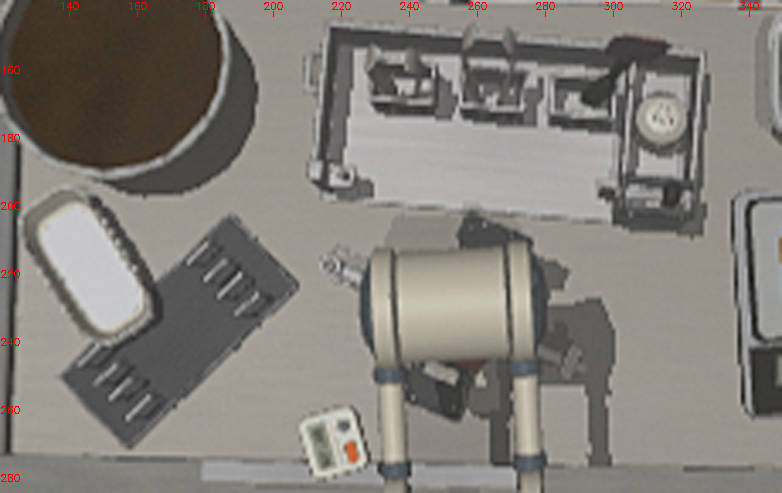

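View pics/scene_G1.png

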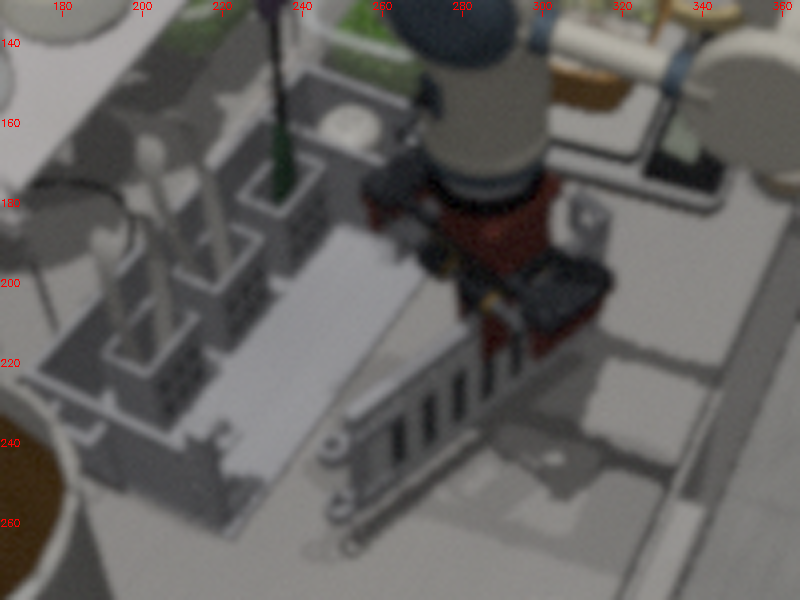

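```bash
python3 - <<'E'
from gate import *
t=load("top_G1");s=load("scene_G1")
crop(t,205,180,245,230,14,"pics/t1.png");crop(s,205,225,265,265,12,"pics/s1.png")
pin=car((-.065,.14,0));o=pin+RC()@[-.09,0,.041]
for d in(t,s):print("sock top",proj(d,o+[0,0,.1]),"pin top",proj(d,pin+[0,0,.111]))
E
```

```text
sock top [[216.85745006 217.57202653]] pin top [[220.36747106 191.19651045]]
sock top [[248.05666054 240.1665313 ]] pin top [[221.13651455 233.43331467]]
```

View pics/t1.png

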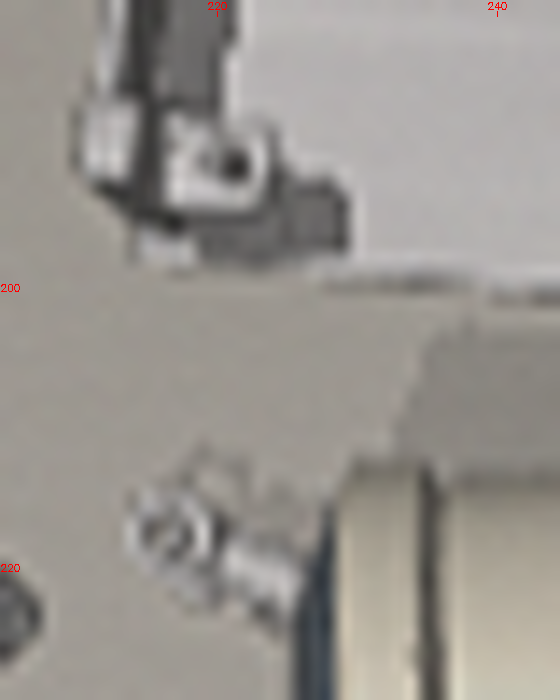

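View pics/s1.png

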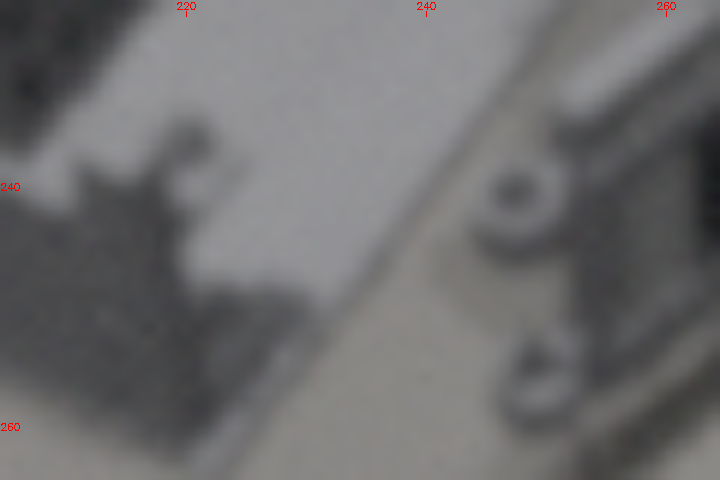

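```bash
python3 - <<'E'
from gate import *
pin=car((-.065,.14,0))+RC()@[.0003,-.0007,0]
ml(gtool(CY-.3,pin+[0,0,.041],0),.08);hold(.3);st("over")
snap("G2")
t=load("top_G2");s=load("scene_G2")
crop(t,205,180,245,230,14,"pics/t2.png");crop(s,205,225,265,265,12,"pics/s2.png")
for d in(t,s):print("sock top",proj(d,pin+[0,0,.141]),"pin top",proj(d,pin+[0,0,.111]))
E
```

```text
over t 59.01 tcp [0.5319 0.0591 0.1322] F [-0.  -1.1 -4. ] gap 0.0123
sock top [[219.66210052 189.99060284]] pin top [[220.58621393 191.1247105 ]]
sock top [[219.9051486  226.75234347]] pin top [[221.18927763 233.21052228]]
```

View pics/t2.png

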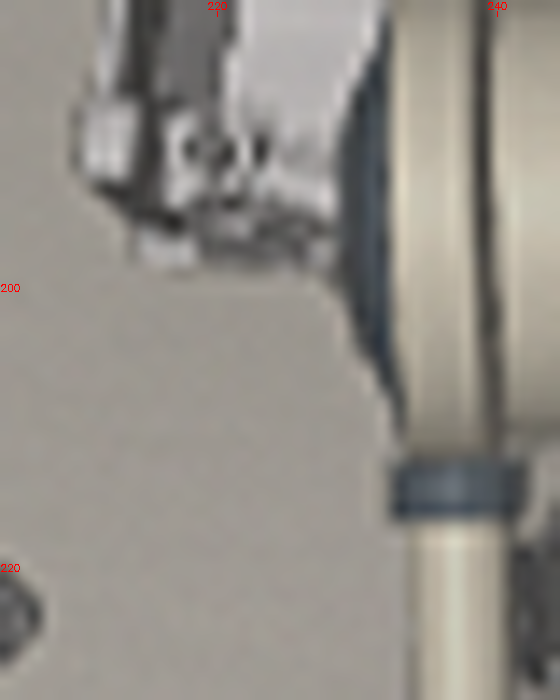

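View pics/s2.png

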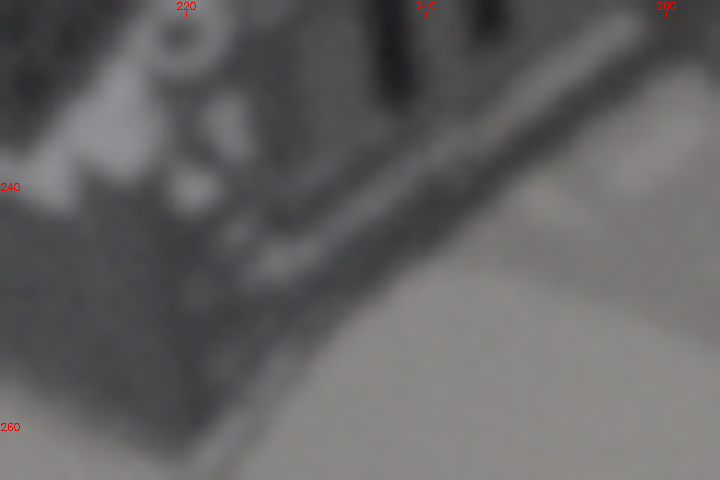

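View pics/scene_G2.png

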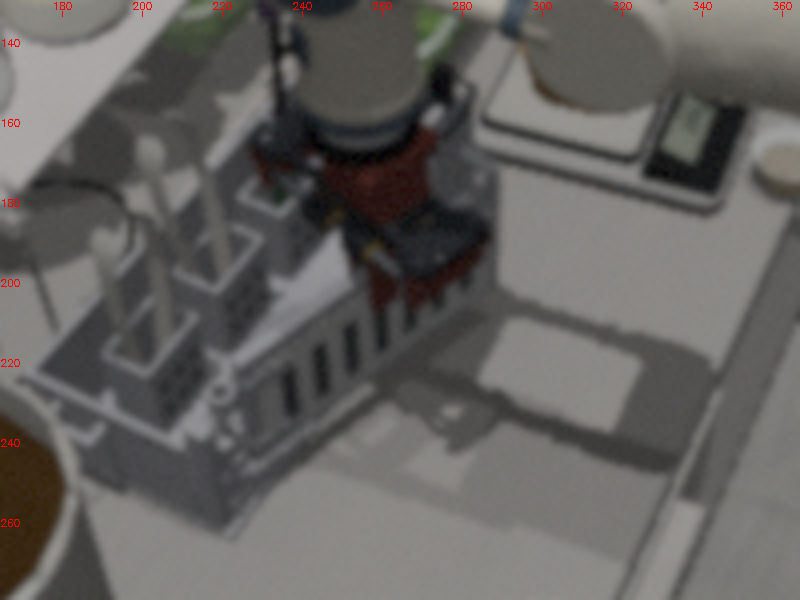

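```bash
cat > lowerg.py <<'E'
from gate import *
pin=car((-.065,.14,0))+RC()@[.0003,-.0007,0]
for z in np.arange(.036,.0085,-.0025):
    ml(gtool(CY-.3,pin+[0,0,z],0),.03)
    f=np.mean([state()["ft_force"] for _ in range(3)],0)
    print(round(z,4),state()["ee_pos"].round(4) if hasattr(state()["ee_pos"],'round') else state()["ee_pos"],f.round(1))
    if f[2]>6 or np.hypot(f[0],f[1])>10: print("contact");break
st("end")
E
python3 lowerg.py
```

```text
0.036 [0.5318 0.0591 0.1265] [ 0.9 -0.4 -3.1]
0.0335 [0.5319 0.0591 0.1242] [ 0.6  0.2 -3.6]
0.031 [0.5319 0.0591 0.1217] [ 0.5 -0.  -4.2]
0.0285 [0.5319 0.0591 0.1192] [ 0.1 -0.4 -3.4]
0.026 [0.5319 0.0591 0.1167] [ 0.9  0.  -4.3]
0.0235 [0.5322 0.0592 0.1145] [ 1.3  0.2 -2.1]
0.021 [0.5324 0.0593 0.112 ] [ 2.3  1.6 -3.8]
0.0185 [0.5323 0.0593 0.1096] [ 3.   1.6 -3.9]
0.016 [0.5322 0.0592 0.107 ] [ 3.   2.1 -3.1]
0.0135 [0.5322 0.0592 0.1045] [ 4.1  2.4 -2.1]
0.011 [0.5321 0.0592 0.1019] [ 5.4  3.5 -2.3]
end t 61.92 tcp [0.5321 0.0592 0.1019] F [ 5.4  3.5 -2.3] gap 0.0119
```

```bash
python3 - <<'E'
from gate import *
pin=car((-.065,.14,0))+RC()@[.0010,0,0]
for z in(.0095,.008,.0065):
    ml(gtool(CY-.3,pin+[0,0,z],0),.03);st(z)
    if state()["ft_force"][2]>4:break
snap("G3");crop(load("scene_G3"),205,215,265,265,12,"pics/s3.png")
E
```

```text
0.0095 t 62.17 tcp [0.5325 0.0592 0.1005] F [ 1.6 -1.7 -0.1] gap 0.0116
0.008 t 62.42 tcp [0.5325 0.0593 0.0989] F [-0.1 -2.3  1. ] gap 0.012
0.0065 t 62.67 tcp [0.5325 0.0595 0.0973] F [-0.7 -2.9  0.6] gap 0.012
```

View pics/s3.png

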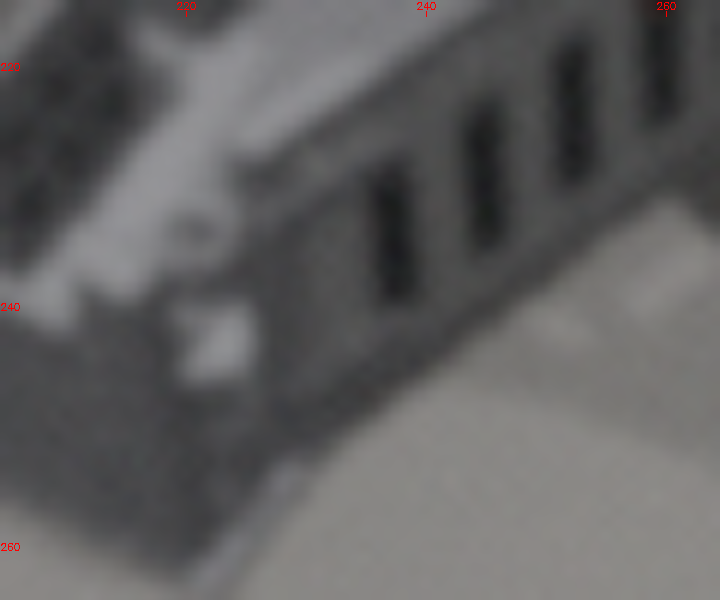

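```bash
python3 - <<'E'
from gate import *
gripper_open();hold(.2);st("open")
p=np.array(state()["ee_pos"]);move_l([p[0],p[1],p[2]+.11],.15)
close()
D=np.pi/2
M=tool(D,0,car((-.17,-.03,.22)));print(ik(M))
mt(M);st();snap("G4")
E
```

```text
open t 64.2 tcp [0.5328 0.0597 0.0975] F [-0.3  0.7 -0.6] gap 0.0878
[-1.48487805e-02 -2.69972369e-01  1.57527017e+00 -4.44089210e-16
  1.83629486e+00 -1.51664511e+00]
 t 68.12 tcp [0.4655 0.0271 0.228 ] F [-0.4  1.   0.1] gap 0.0007
```

View pics/scene_G4.png

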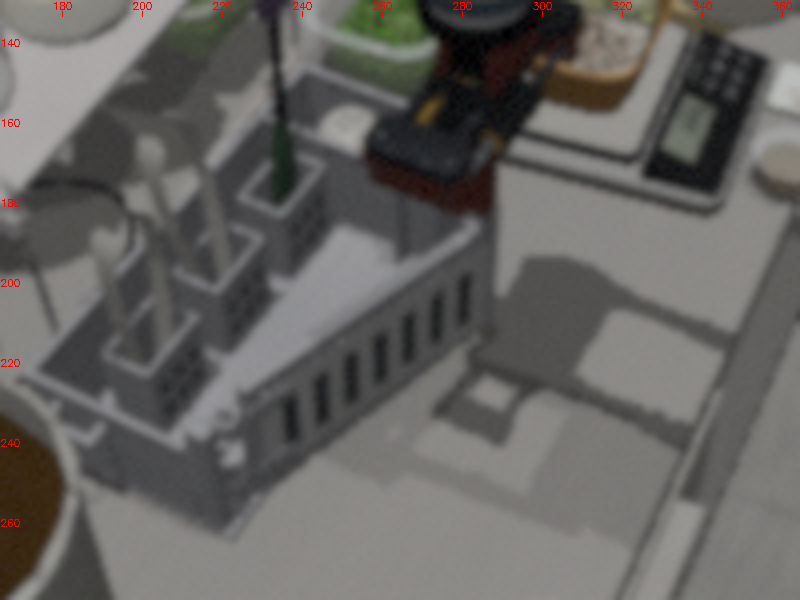

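View pics/top_G4.png

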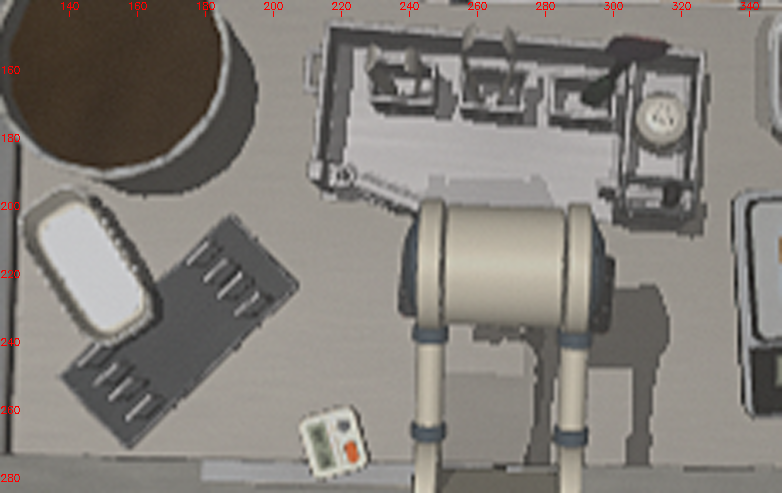

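```bash
python3 - <<'E'
from gate import *
D=np.pi/2
ml(tool(D,0,car((-.165,-.03,.108))),.15);st()
for x in list(np.arange(-.15,-.0849,.01))+[-.083,-.081,-.079,-.077,-.075,-.073]:
    ml(tool(D,0,car((x,-.03,.108))),.06)
    f=state()["ft_force"]; print(round(x,3),np.round(f,1))
    if f[0]<-7: print("stop");break
hold(.5);st();snap("G5")
E
```

```text
t 69.12 tcp [0.4709 0.0267 0.1171] F [ 0.3  0.4 -0.2] gap 0.0004
-0.15 [0.  0.5 0.1]
-0.14 [ 0.2 -0.4 -0.7]
-0.13 [ 0.8 -0.2  0.8]
-0.12 [-0.1 -1.   0.1]
-0.11 [-1.1  0.1  0.7]
-0.1 [-0.9  0.2  1.3]
-0.09 [-8.2 -0.1  6.9]
stop
 t 71.92 tcp [0.5446 0.0216 0.1169] F [-6.3 -0.4  6.3] gap 0.0005
```

View pics/scene_G5.png

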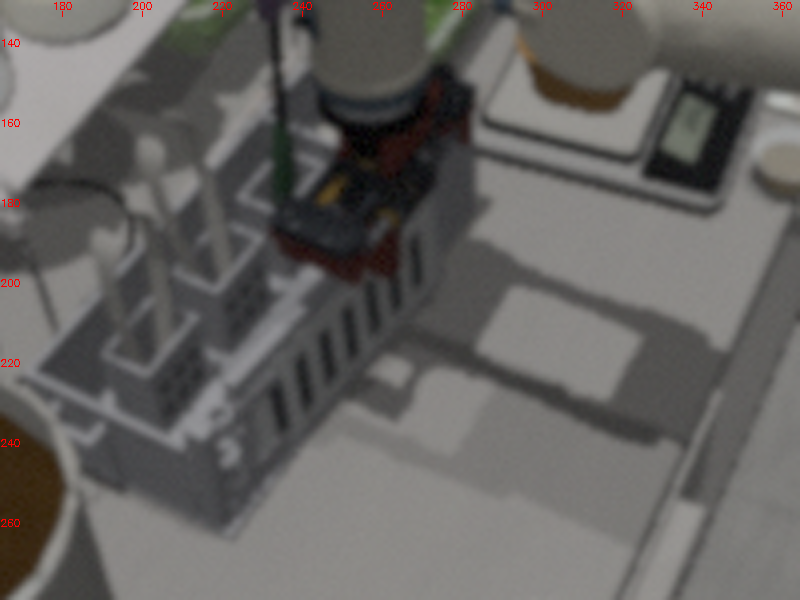

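```bash
python3 - <<'E'
from gate import *
D=np.pi/2
crop(load("top_G5"),205,140,335,215,6,"pics/t5.png")
for x in (-.088,-.086,-.084,-.082,-.080,-.078):
    ml(tool(D,0,car((x,-.03,.108))),.06);hold(.1);f=state()["ft_force"]; print(x,np.round(f,1))
    if f[0]<-14:break
ml(tool(D,0,car((-.11,-.03,.108))),.1);st()
ml(tool(D,0,car((-.14,-.03,.25))),.2);ml(tool(D,0,car((-.22,.10,.30))),.2);snap("G6")
crop(load("top_G6"),205,140,335,215,6,"pics/t6.png")
E
```

```text
-0.088 [-11.2   1.1   9.5]
-0.086 [-12.5   0.   11.3]
-0.084 [-4.5  0.7  3.8]
-0.082 [-1.9  0.2  2.4]
-0.08 [-1.2 -0.4  1.6]
-0.078 [-1.4 -1.   0.8]
 t 74.58 tcp [0.5256 0.023  0.1163] F [-0.1  0.  -0.1] gap 0.0001
```

View pics/t6.png

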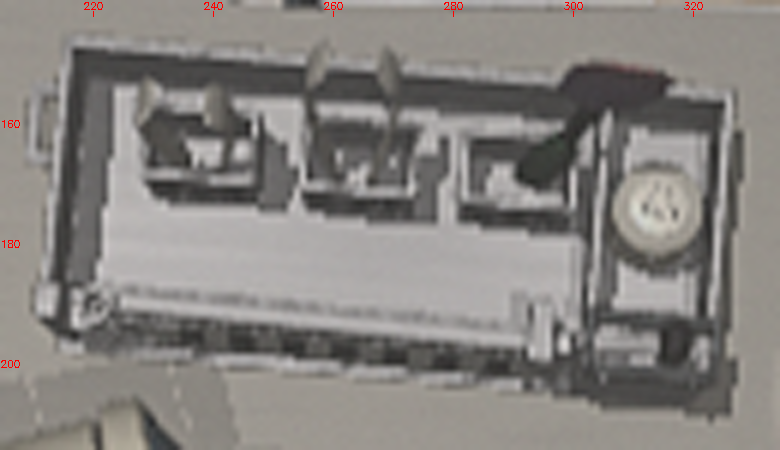

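View pics/scene_G6.png

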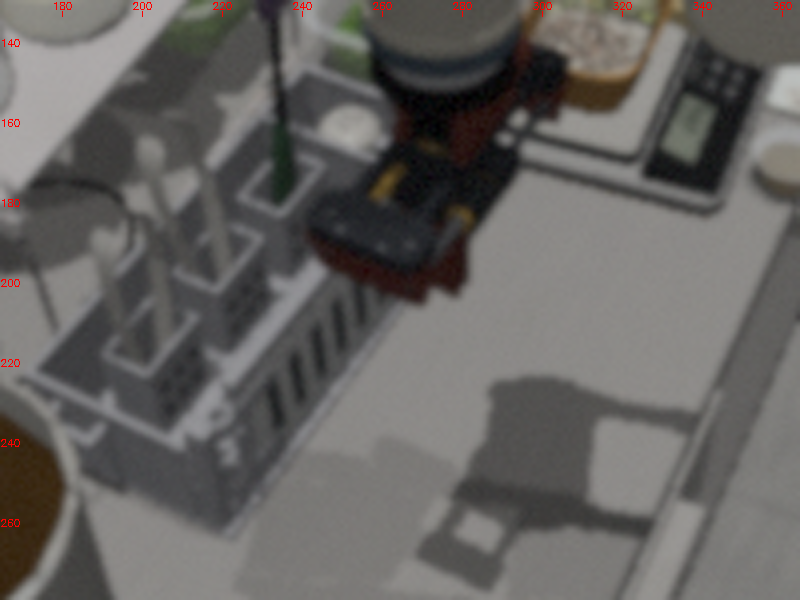

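```bash
python3 - <<'E'
from gate import *
L=carlines()
for z in(.131,.011):
    L.append([car((-.071,.126,z)),car((-.071,-.124,z)),car((-.059,-.124,z)),car((-.059,.126,z)),car((-.071,.126,z))])
a=np.linspace(0,2*np.pi,20);L.append([car((-.065+.0105*np.cos(q),.14+.0105*np.sin(q),.111)) for q in a])
L.append([car((-.065-.018,-.105,.162)),car((-.065+.018,-.105,.162))])
overlay(load("top_G6"),L,(205,140,335,215),6,"pics/o6t.png")
overlay(load("scene_G6"),L,(165,135,295,265),4.6,"pics/o6s.png")
crop(load("top_G6"),205,180,255,210,15,"pics/t6h.png")
crop(load("top_G6"),275,180,325,210,15,"pics/t6e.png")
E
```

```text
(no output)
```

View pics/o6t.png

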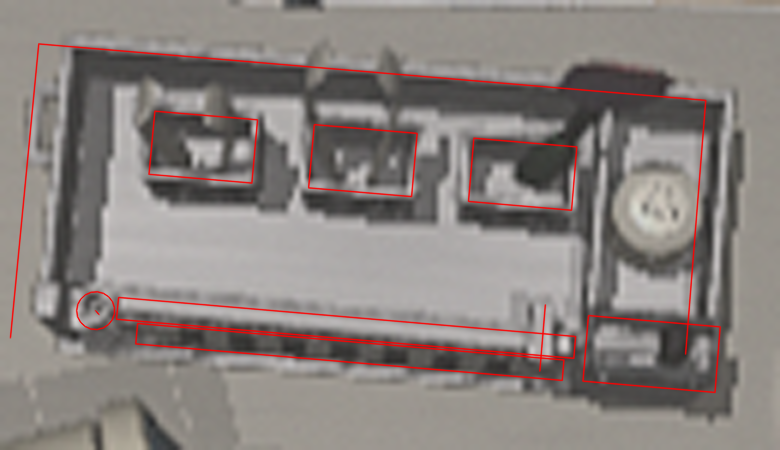

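View pics/o6s.png

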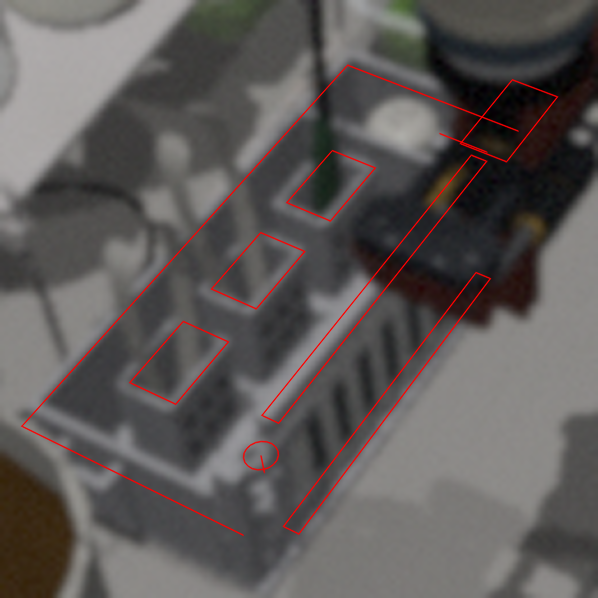

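View pics/t6h.png

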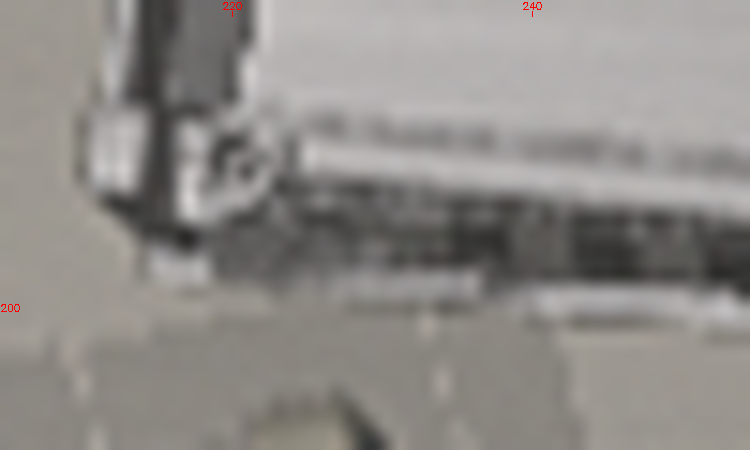

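View pics/t6e.png

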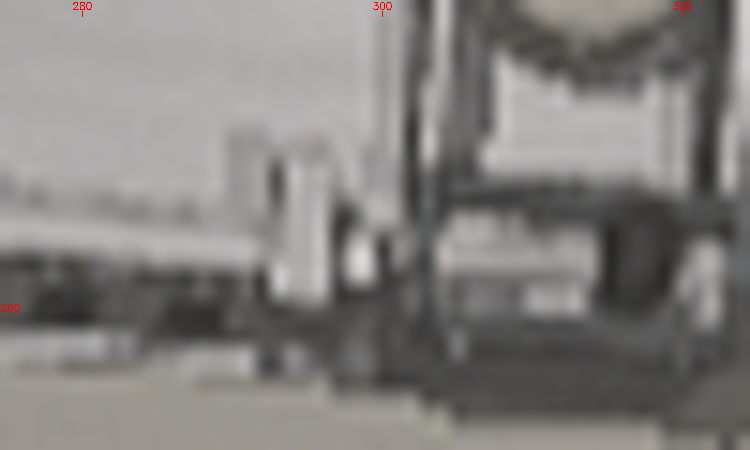

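```bash
python3 - <<'E'
from gate import *
D=np.pi/2;X=-.065
for y in(-.225,-.15):print(ik(tool(D,0,car((X,y,.16)))) is not None)
mt(tool(D,0,car((-.15,-.20,.32))))
ml(tool(D,0,car((X,-.225,.26))),.2);snap("L0")
ml(tool(D,0,car((X,-.225,.162))),.12);st()
E
```

```text
True
True
 t 79.43 tcp [ 0.5571 -0.1748  0.1712] F [-0.1 -0.2  0. ] gap 0.0001
```

View pics/scene_L0.png

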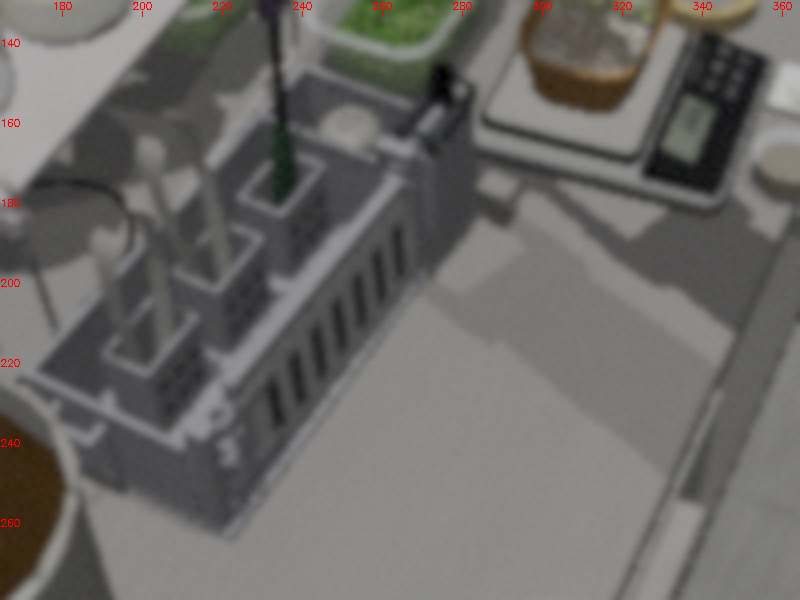

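Gate is shut flush in this view, loop in line with the lock. Slide the lock.

```bash
python3 - <<'E'
from gate import *
D=np.pi/2;X=-.065
for y in list(np.arange(-.215,-.1699,.005))+list(np.arange(-.168,-.1449,.002)):
    ml(tool(D,0,car((X,y,.162))),.06)
    f=state()["ft_force"]; print(round(y,3),np.round(f,1))
    if f[1]<-9: print("stop");break
hold(.4);st()
E
```

```text
-0.215 [-0.1 -0.3  0.5]
-0.21 [ 0.2  0.6 -0.7]
-0.205 [ 0.7 -0.2  0.4]
-0.2 [0.1 0.1 0.7]
-0.195 [ 0.1 -0.5 -0.1]
-0.19 [-0.1  0.3 -0.1]
-0.185 [-0.6  0.4  0.6]
-0.18 [-0.8  0.2 -0.7]
-0.175 [ 0.3 -0.5  0.3]
-0.17 [-1.2 -0.4 -0.1]
-0.168 [ 0.9 -0.4 -0.5]
-0.166 [ 0.3 -2.  -0.5]
-0.164 [-0.2 -0.7  0.4]
-0.162 [-0.8 -1.5 -0.1]
-0.16 [-0.6  0.1 -0.3]
-0.158 [-0.7 -0.3 -0. ]
-0.156 [-0.8 -0.3 -0.8]
-0.154 [-1.  -2.4 -1. ]
-0.152 [-1.  -9.   0.3]
-0.15 [ -1.3 -14.5  -0.5]
stop
 t 84.9 tcp [ 0.5616 -0.1038  0.1701] F [ -1.5 -14.8  -0. ] gap 0.0005
```

```bash
python3 - <<'E'
from gate import *
D=np.pi/2;X=-.065
ml(tool(D,0,car((X,-.19,.165))),.1);ml(tool(D,0,car((X,-.21,.30))),.2)
mt(tool(D,0,car((-.22,-.20,.36))));hold(.5);st();snap("L1")
t=load("top_L1");s=load("scene_L1")
crop(t,205,140,335,215,6,"pics/tL1.png");crop(s,230,135,300,195,9,"pics/sL1.png")
crop(t,100,140,420,290,2.5,"pics/tL1w.png")
E
```

```text
t 87.49 tcp [ 0.4041 -0.1391  0.3677] F [ 0.2  0.5 -0.6] gap 0.0002
```

View pics/tL1.png

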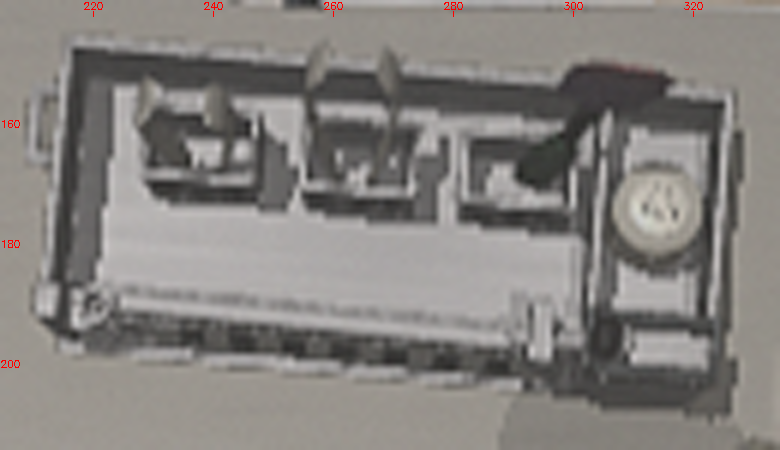

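View pics/sL1.png

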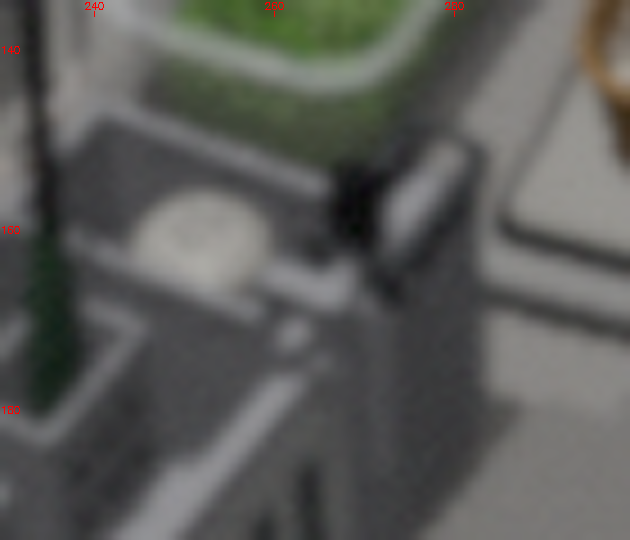

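View pics/tL1w.png

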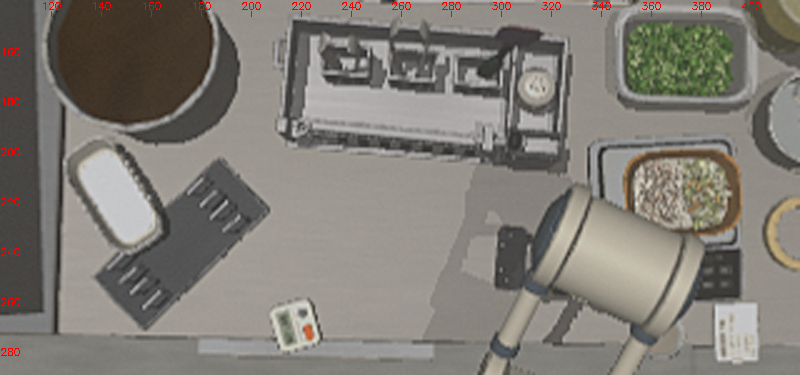

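View pics/scene_L1.png

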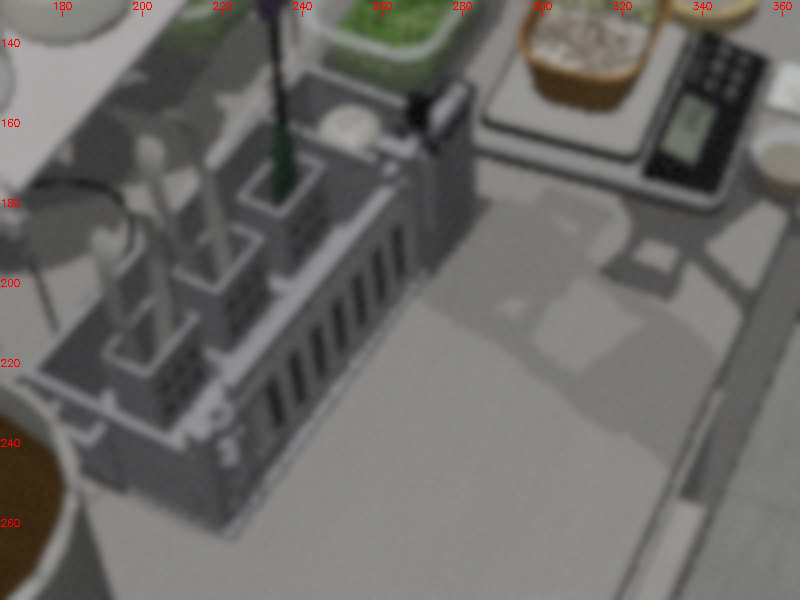

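```bash
python3 - <<'E'
from gate import *
for a,bx in(("top",(298,186,326,204)),("scene",(258,140,285,172))):
  r=[]
  for tag in(("0" if a=="top" else "0"),"_L1"):
    d=load(a+tag);u0,v0,u1,v1=bx;g=cv2.cvtColor(d["frame"],cv2.COLOR_BGR2GRAY)[v0:v1,u0:u1].astype(float)
    c=cloud(d)[v0:v1,u0:u1,2]
    m=(g<60)&(c>.160);v,u=np.nonzero(m)
    P=RC().T@(plane(d,u.mean()+u0,v.mean()+v0,.175)-CO);print(a,tag,m.sum(),u.mean()+u0,v.mean()+v0,P.round(4))
# utensil checks
t=load("top_L1");s=load("scene_L1");c=cloud(t)
def cc(P):return (RC().T@(P-CO)).round(3)
for (u,v) in((229,156),(241,156),(257,149),(269,150)):
    print("jaw",cc(c[v-1:v+2,u-1:u+2].reshape(-1,3)[np.argmax(c[v-1:v+2,u-1:u+2,2])]))
E
```

```text
top 0 18 317.05555555555554 197.05555555555554 [-0.0646 -0.1752  0.175 ]
top _L1 17 305.5882352941176 196.05882352941177 [-0.0646 -0.1386  0.175 ]
scene 0 43 275.3255813953488 149.32558139534885 [-0.0642 -0.1697  0.175 ]
scene _L1 44 269.40909090909093 156.38636363636363 [-0.0638 -0.1337  0.175 ]
jaw [0.031 0.111 0.223]
jaw [0.035 0.077 0.215]
jaw [0.062 0.023 0.217]
jaw [ 0.061 -0.011  0.218]
```

```bash
python3 - <<'E'
from gate import *
crop(load("top_L1"),275,180,325,210,15,"pics/tL1e.png")
a=load("scene_G4");
for tag,o in(("L0","a"),("L1","b")):crop(load("scene_"+tag),250,140,290,180,12,f"pics/se_{o}.png")
i=cv2.imread("pics/se_a.png");j=cv2.imread("pics/se_b.png");cv2.imwrite("pics/se.png",cv2.resize(np.hstack([i,j]),(800,400)))
E
```

```text
(no output)
```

View pics/tL1e.png

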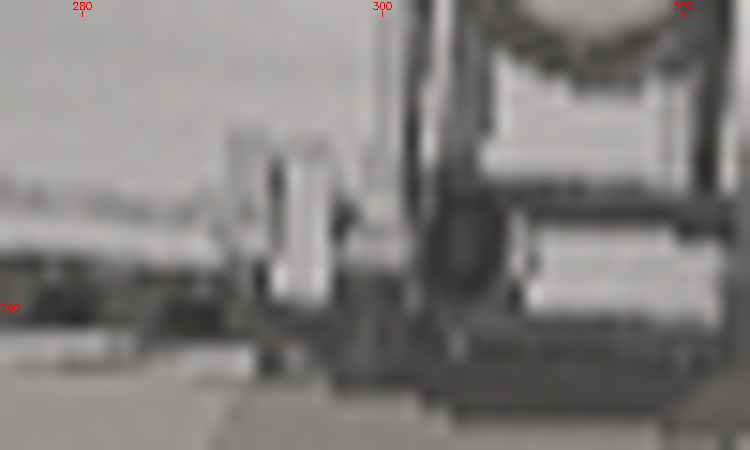

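View pics/se.png

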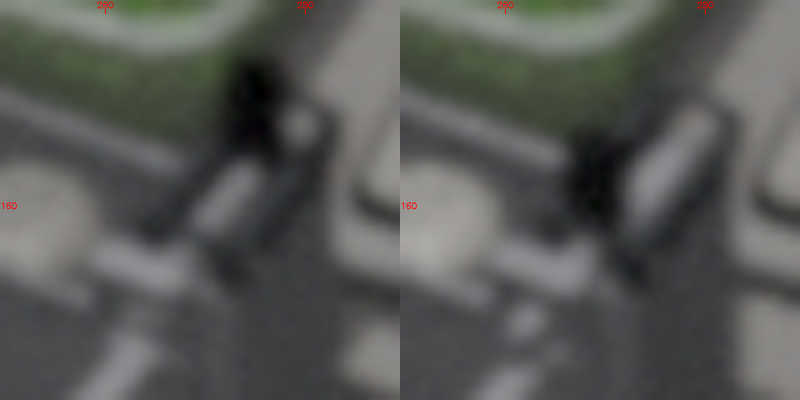

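```bash
python3 - <<'E'
from gate import *
D=np.pi/2;X=-.065
mt(tool(D,0,car((X,-.215,.28))));ml(tool(D,0,car((X,-.195,.165))),.15)
for y in [-.17,-.16,-.156,-.154,-.152,-.150,-.148,-.147,-.146]:
    ml(tool(D,0,car((X,y,.165))),.05);hold(.1);s=state();f=s["ft_force"]
    print(y,"actual",(RC().T@(np.array(s["ee_pos"])-CO)).round(4),np.round(f,1))
    if f[1]<-24: print("stop");break
ml(tool(D,0,car((X,-.19,.165))),.1);ml(tool(D,0,car((X,-.21,.30))),.2)
mt(tool(D,0,car((-.22,-.20,.36))));hold(.3);st();snap("L2")
for a,bx in(("top",(298,186,326,204)),("scene",(258,140,285,172))):
    d=load(a+"_L2");u0,v0,u1,v1=bx;g=cv2.cvtColor(d["frame"],cv2.COLOR_BGR2GRAY)[v0:v1,u0:u1].astype(float)
    c=cloud(d)[v0:v1,u0:u1,2]
    m=(g<60)&(c>.160);v,u=np.nonzero(m)
    print(a,m.sum(),(RC().T@(plane(d,u.mean()+u0,v.mean()+v0,.175)-CO)).round(4))
E
```

```text
-0.17 actual [-0.065  -0.1701  0.1729] [ 0.4 -0.2 -0.8]
-0.16 actual [-0.065  -0.1599  0.173 ] [ 0.2 -0.7  0.4]
-0.156 actual [-0.065 -0.156  0.173] [ 0.9  0.3 -0. ]
-0.154 actual [-0.065  -0.1543  0.173 ] [-0.5 -1.7 -0.2]
-0.152 actual [-0.065  -0.1541  0.1731] [-0.1 -8.2 -0.5]
-0.15 actual [-0.0651 -0.1539  0.1731] [  0.3 -13.9  -0.9]
-0.148 actual [-0.0651 -0.1538  0.1731] [ -0.9 -20.3  -1.9]
-0.147 actual [-0.0651 -0.1537  0.1731] [ -1.9 -22.5  -1.5]
-0.146 actual [-0.0651 -0.1536  0.1732] [ -2.  -25.6  -1.1]
stop
 t 95.33 tcp [ 0.4045 -0.1392  0.3668] F [-0.3  0.5  0.2] gap 0.0006
top 18 [-0.0648 -0.1387  0.175 ]
scene 41 [-0.0636 -0.1334  0.175 ]
```

```bash
python3 - <<'E'
from gate import *
s=load("scene_L2");t=load("top_L2")
def cc(P):return (RC().T@(P-CO)).round(4)
crop(s,250,155,280,185,18,"pics/tip.png")
for p in((261,173),(262,171.5),(263,170)):print(p,cc(plane(s,*p,.144)))
print("expected px of loop faces",proj(s,[car((-.065,-.099,.144)),car((-.065,-.111,.144)),car((-.065,-.09,.144))]))
c0=cloud(load("top0"))
# bystanders
for n,bx in(("timer",(205,255,232,282)),("cup/pad",(350,258,410,290))):
    for tag in("top0","top_L2","top_B2"):
        d=load(tag);u0,v0,u1,v1=bx;print(n,tag,np.abs(d["frame"][v0:v1,u0:u1].astype(int)-load("top0")["frame"][v0:v1,u0:u1]).mean().round(2))
E
```

```text
(261, 173) [-0.0607 -0.0866  0.144 ]
(262, 171.5) [-0.0602 -0.0935  0.144 ]
(263, 170) [-0.0596 -0.1004  0.144 ]
expected px of loop faces [[264.29780608 170.9010404 ]
 [266.28195419 168.43601622]
 [262.79535631 172.76770441]]
timer top0 0.0
timer top_L2 1.84
timer top_B2 5.81
cup/pad top0 0.0
cup/pad top_L2 11.88
cup/pad top_B2 2.62
```

View pics/tip.png

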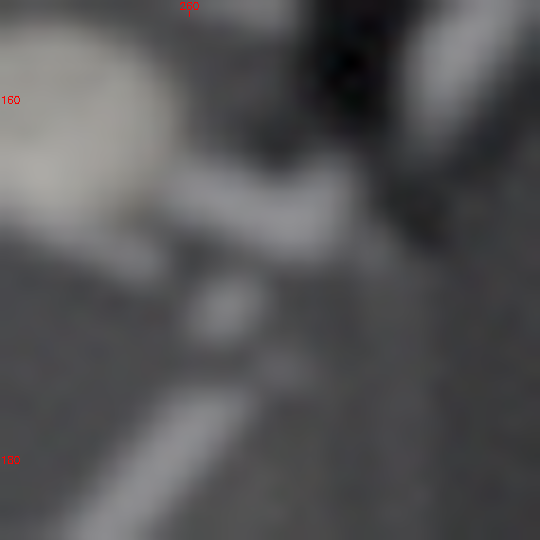

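```bash
python3 - <<'E'
from gate import *
t=load("top_L2");c=cloud(t)
m=(c[...,2]>.24)&(c[...,0]>.62)&(c[...,0]<.78)&(c[...,1]<0)&(c[...,1]>-.2)
Q=(c[m]-CO)@RC();print(m.sum(),"blade",Q.min(0).round(3),Q.max(0).round(3),Q.mean(0).round(3))
top=Q[Q[:,2]>Q[:,2].max()-.02].mean(0);foot=np.array([.03,-.085,.012]);d=top-foot;print("lean<=~",np.arccos(d[2]/np.linalg.norm(d)),"len",np.linalg.norm(d))
job_done()
E
```

```text
112 blade [ 0.044 -0.152  0.24 ] [ 0.053 -0.1    0.321] [ 0.048 -0.126  0.283]
lean<=~ 0.15753848005771576 len 0.30183752639669875
the job is handed in; nothing more can be done
```

I did the whole job and handed it in at about 95 s of the 210 s allowed. No verdict was reported.

**Utensils:** Three were present. Both tongs stand in the left and middle cups and the spatula in the right cup, all handle end down. The tongs' jaws measured about 0.22 m high, so their feet are on the cup floor. The spatula leans about 0.16 rad.
- The spatula was knocked about 3 cm aside, so I measured it again before gripping it.
- After release it leaned forward and to the right. I nudged it back so it leans towards the back wall, clear of the gate and lock.

**Gate:** It is seated on both hinge pins and shut. In the top view its top edge matches the expected shut position to about half a pixel.
- While I pushed it shut the force rose to about 12 N forward, with a similar upward force, and then fell away. I did not find the cause. The pictures afterwards showed the gate seated and shut.

**Transport lock:** It is against a hard stop. A second push up to 25 N moved it no further, and the bolt shows past the loop.
- The pictures gave only about 36–37 mm of travel, against the 38 mm reading required. I took the lock as home because of the hard stop and because it need not have started exactly at 0.

**Other checks:** The two cameras disagreed by about 3 mm throughout. That did not affect the gate, because in the scene camera both pin and socket were off by the same amount. The timer looked unmoved in the last pictures. The order pad and sauce cup looked unmoved in the last view that showed them, before I hung the gate, because the arm covered them after that.

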